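# Lock the tube carriers on the mixer and start it

## Task

Load every tube carrier that stands on the bench onto the mixer, each in a slot of its own: pass its T foot down through the slot until the flange rests on the plate, then give it a quarter turn so that it sits square across the slot and is held, and let go. Once all of them are locked, start the mixer by pressing its keys fully down one at a time: the large square key, then the small round key, then the square key again, and last the long bar key, letting each spring back up. Leave the jar, the clear bottle and the tube rack where they are.

Things in the scene. Friction and masses are not known exactly. Their poses are not given: they have to be found in the camera images.
- mixer: Mixer fixed on the bench: white base 260 (x) x 370 (y), origin mid-underside, z up. A fixed aluminium plate 250 x 255 x 8, top 90 above the bench, centred at own y = +50, stands on posts; 24 clear under it. Its four slots, long along own x, lie at x = +-50, y = -10 and +110. Along the -y side a console, top 70 above the bench, has three black keys in a row at own y = -135.
- slot0 (a point): Centre of the -x, -y slot of the mixer's plate, at the plate's top face (90 above the bench). Axes as the mixer's. The slot goes right through the plate and is 57 long along the mixer's x and 28 wide along its y.
- slot1 (a point): Centre of the -x, +y slot of the mixer's plate, at the plate's top face (90 above the bench). Axes as the mixer's. The slot goes right through the plate and is 57 long along the mixer's x and 28 wide along its y.
- slot2 (a point): Centre of the +x, -y slot of the mixer's plate, at the plate's top face (90 above the bench). Axes as the mixer's. The slot goes right through the plate and is 57 long along the mixer's x and 28 wide along its y.
- slot3 (a point): Centre of the +x, +y slot of the mixer's plate, at the plate's top face (90 above the bench). Axes as the mixer's. The slot goes right through the plate and is 57 long along the mixer's x and 28 wide along its y.
- carrier0: Loose blue two-tube carrier, 125 to 210 g, one rigid piece standing on its T foot, all of it long along own x (a half turn makes no difference). Up from the origin (middle of the underside, z up): steel T bar 52 x 23 wide (y), 0 to 8; round neck 19 dia to 20; flange 84 x 34, 20 to 25; grip fin 30 x 14 thick (y), 25 to 70, to pinch; a 17 dia capped tube to 68 at x = +-31. None if absent or held.
- carrier1: Loose blue two-tube carrier, 125 to 210 g, one rigid piece standing on its T foot, all of it long along own x (a half turn makes no difference). Up from the origin (middle of the underside, z up): steel T bar 52 x 23 wide (y), 0 to 8; round neck 19 dia to 20; flange 84 x 34, 20 to 25; grip fin 30 x 14 thick (y), 25 to 70, to pinch; a 17 dia capped tube to 68 at x = +-31. None if absent or held.
- carrier2: Loose blue two-tube carrier, 125 to 210 g, one rigid piece standing on its T foot, all of it long along own x (a half turn makes no difference). Up from the origin (middle of the underside, z up): steel T bar 52 x 23 wide (y), 0 to 8; round neck 19 dia to 20; flange 84 x 34, 20 to 25; grip fin 30 x 14 thick (y), 25 to 70, to pinch; a 17 dia capped tube to 68 at x = +-31. None if absent or held.
- carrier3: Loose blue two-tube carrier, 125 to 210 g, one rigid piece standing on its T foot, all of it long along own x (a half turn makes no difference). Up from the origin (middle of the underside, z up): steel T bar 52 x 23 wide (y), 0 to 8; round neck 19 dia to 20; flange 84 x 34, 20 to 25; grip fin 30 x 14 thick (y), 25 to 70, to pinch; a 17 dia capped tube to 68 at x = +-31. None if absent or held.
- key_square (a joint): Travel of the square key, m: 0 up, 0.005 fully down; a spring returns it (about 5 N at the bottom). Counts as pressed above 0.0035.
- key_round (a joint): Travel of the round key, same as the square key.
- key_bar (a joint): Travel of the long bar key, same as the square key.
- key_square_top (a point): Middle of the top of the square key (28 x 28), 80 above the bench when up, at own x = +58 of the mixer. Pressed straight down. Neighbouring keys are 58 apart, centre to centre.
- key_round_top (a point): Middle of the top of the round key (18 diameter), at own x = -58 of the mixer, 80 above the bench when up.
- key_bar_top (a point): Middle of the top of the long bar key (18 along the mixer's x, 54 along its y), at own x = 0, between the other two, 80 above the bench when up.
- jar: Bystander: clear jar with a yellow lid, 72 diameter, 95 high; origin under its middle. Leave alone.
- spray: Bystander: clear bottle, 52 diameter, 140 high; origin under its middle. Leave alone.
- tube_rack: Bystander: white rack 90 x 200 full of capped tubes, 90 high; origin under its middle. Leave alone.
Mind the look-alikes: they are no part of the job. Leave any brown look-alike of the carrier2 alone. What is shaped like the carrier3 but red is not meant.

How it is judged:
By the outcome, as a careful person would: the job done as asked, in the order asked, and still so for the second after the job is handed in, with the robot touching nothing.
Of carrier0, carrier1, carrier2, carrier3 only 3 to 4 are there at a start; the rules pass over those that are not, and their reading is None.
At some moment in a run one of carrier0, carrier1, carrier2, carrier3 may be knocked a few centimetres aside while the robot is not near it.
It also fails if it takes over 210 s, if anything falls off the work surface, if the arm or the gripper's body presses on something with over 40 N, if the wrist force passes 120 N, or if a joint passes its speed limit or range.

## Robot

A 7-joint arm with a two-finger parallel gripper is mounted at the origin on the work surface. World frame = base frame: x ahead of the robot, y to its left, z up, the work surface at z = 0. Lengths are in m, angles in degrees, forces in N, time in s.
With the tool pointing down it reaches from about 0.425 to 0.825 m from the base axis. Payload 3.6 kg.
Tool frame: the origin (TCP) lies midway between the tips of the shut fingers; the grasp point (between the pads) lies 19 mm behind it (ctrl.grip_depth is the distance from the TCP to the grasp point, in m); z points along the fingers, y is the direction in which the jaws open and shut (so a half turn about z gives the same grasp; the last joint's range is limited). The gripper opens to 85 mm and grips with 20 to 120 N. Pads are 22 mm wide; open, the fingers measure 114 mm over their backs; the gripper's body (76 mm by 85 mm) begins 54 mm behind the grasp point. The pads swing forward as they close: fully open they stand 13 mm farther back than shut.
Start: joints at [65.289, 35.231, -0.722, 81.555, 0.464, 63.22, -2.315], TCP at [0.256, -0.597, 0.231] pointing down, gripper open.
Joint ranges: [-178.69, 178.69], [-17.37, 117.87], [-77.05, 75.6], [15.02, 138.74], [-78.02, 258.01], [0.78, 113.62], [-162.83, 162.83]. Speed limits (degrees/s): [159.86, 159.86, 180, 180, 180, 180, 180].

## Interface

Orientations are given as [roll, pitch, yaw] about the fixed x, y, z axes, in that order (R = Rz(yaw) Ry(pitch) Rx(roll)).
In Python, from workcell import ctrl gives the robot as it stands. The module is installed in compiled form; this text tells all that it offers.
- The arm moves only by the shell command python3 -m pendant 'ROWS' [OPENING] [FORCE]. ROWS is JSON, a list of rows, each a list of 2 entries, a list of its own where there are three numbers: the shift along the tool's x, y, z normalised to -1 to 1, where 1 is 0.1 m, then the turn about the tool's z normalised to -1 to 1, where 1 is 90 degrees. A call has 1 to 12 rows; each row shifts and turns the commanded pose from where the row before left it, along the tool's axes as they then stand; what a row does not reach is not made up. A row lasts 1/8 s, in which the tool goes at most 62.5 mm and 10.7 degrees, less where a joint would pass 70% of its speed; a pose out of reach is approached as far as the arm can. A call with a number of a shift or a turn outside -1 to 1 is refused whole. A call with a gripper value outside its range is refused whole. OPENING is the gripper command: -1 is fully open, 1 is shut, values between are in proportion, set as the call begins (- or left out, the last holds). The fingers move at their own pace and stop on an object; FORCE is the grip in N (left out, the last holds). Time passes only in rows, so rows that do not move let the fingers close. It gives the time, the measured TCP pose, the force and the opening at its end, in the units of the state.
- ctrl.observe(): the state, without advancing time (a new reading comes with each control period).
- ctrl.snapshot(name): name is "side" or "top"; returns the picture (420x560x3 uint8, red, green, blue); there is no depth.
- ctrl.camera_params(name): a dict with "fx", "fy", "cx", "cy" (pixels), "R" (3x3) and "t" (3): a world point X has camera coordinates R X + t. Camera axes: x right, y down, z forward; pixel columns grow to the right and rows downward; lengths in m; the calibration is good to about 2 mm. A picture is of the moment at which its call begins. camera_params takes no time and is no camera call.
- ctrl.close_job(): hands the job in, once; it reports no verdict.
The state is a dict: "time": time; "joints": joint angles; "qvel": joint speeds; "joint_efforts": joint torques, N m; "ee_pos": TCP position; "ee_rot": TCP orientation; "force": force on the tool from outside, world axes, zero at the start; "wrist_torque": the same for the moment, N m; "grip_width": finger opening in m.
Only numpy, scipy, OpenCV 4.12 (cv2) and the standard library are available. Lean on these libraries where they do the work, as an engineer would, in place of code of your own. Each camera call takes 0.05 s, during which the arm holds its last target.

## Working session

There is one attempt and no reset: what is moved stays moved. The work goes in short steps, Python scripts to look and compute and a shell command to move; the robot and the scene stay as the last step left them, time stands still between calls to the robot, and variables do not carry over. Pictures are saved under pics/ and viewed, and the job is handed in when it is done.

```bash
mkdir -p pics; ls; python3 - <<'E'
from workcell import ctrl
import cv2
print(ctrl.observe()); print(ctrl.grip_depth)
for n in("top","side"):
    im=ctrl.snapshot(n); cv2.imwrite(f"pics/{n}0.png",im[:,:,::-1]); print(n,ctrl.camera_params(n))
E
```

```text
pics
{'time': 0.0, 'joints': array([65.29052769, 35.28872104, -0.72440599, 81.64214762,  0.46390226,
       63.21993645, -2.31487147]), 'qvel': array([-0.12916661,  0.01491365,  0.11320382,  0.02680854,  0.0961433 ,
       -0.08080819, -0.00706883]), 'joint_efforts': array([-3.07000219e-04, -4.69221747e+01,  2.59144083e-01, -1.71036243e+01,
        1.00341125e-02,  9.72628011e-03, -7.17176249e-06]), 'ee_pos': array([ 0.25568701, -0.59675544,  0.23013929]), 'ee_rot': array([-1.79852054e+02,  1.10043968e-03,  2.31960073e+01]), 'force': array([ 0.2094738 , -0.05719897,  0.04677295]), 'wrist_torque': array([ 0.00853281,  0.00983512, -0.03079509]), 'grip_width': 0.08555692145329487}
0.0187
top {'fx': 476.2755788144414, 'fy': 476.2755788144414, 'cx': 279.2228400483532, 'cy': 206.00214369275776, 'R': array([[-0.02365913, -0.99970373,  0.00571875],
       [-0.99699696,  0.02317238, -0.07389253],
       [ 0.07373812, -0.00744981, -0.99724981]]), 't': array([-0.01810485,  0.53908716,  1.3710812 ])}
side {'fx': 432.8330576723888, 'fy': 432.8330576723888, 'cx': 276.6425934196539, 'cy': 207.15508198609058, 'R': array([[-0.99955829, -0.02964702, -0.00206874],
       [-0.01739201,  0.63998084, -0.76819401],
       [ 0.02409861, -0.76781872, -0.64021377]]), 't': array([0.53684138, 0.08317785, 1.27779434])}
```

View pics/top0.png

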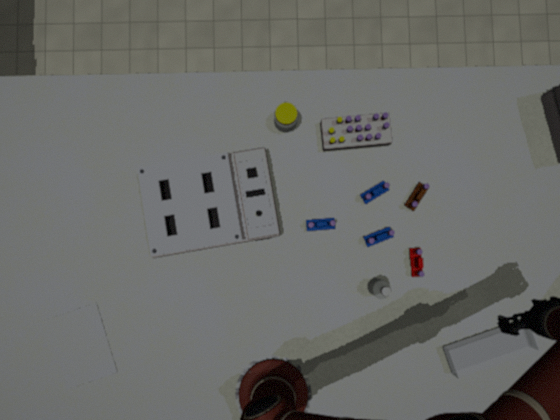

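View pics/side0.png

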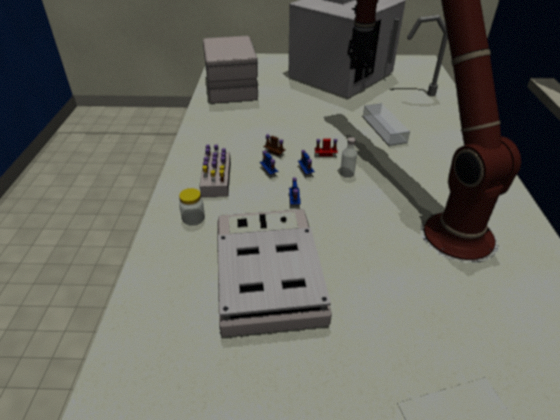

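```bash
cat > h.py <<'E'
from workcell import ctrl
import numpy as np, cv2
from scipy.optimize import least_squares
def cam(n): return ctrl.camera_params(n)
def proj(n,X):
    p=cam(n); c=np.atleast_2d(X)@p["R"].T+p["t"]
    return np.c_[p["fx"]*c[:,0]/c[:,2]+p["cx"],p["fy"]*c[:,1]/c[:,2]+p["cy"]]
def back(n,uv,z):
    p=cam(n); uv=np.atleast_2d(np.array(uv,float)); d=np.c_[(uv[:,0]-p["cx"])/p["fx"],(uv[:,1]-p["cy"])/p["fy"],np.ones(len(uv))]@p["R"]
    o=-p["R"].T@p["t"]; s=(z-o[2])/d[:,2]; return o+d*s[:,None]
def crop(im,u0,v0,w,h,k,f):
    c=im[v0:v0+h,u0:u0+w]; c=cv2.resize(c,None,fx=k,fy=k,interpolation=cv2.INTER_CUBIC); cv2.imwrite(f,c[:,:,::-1] if im is not None else c)
def snap(n,f):
    im=ctrl.snapshot(n); cv2.imwrite(f,im[:,:,::-1]); return im
E
python3 - <<'E'
from h import *
im=cv2.imread("pics/top0.png")[:,:,::-1]
crop(im,130,140,160,120,5,"pics/m.png")
crop(im,295,170,150,110,5,"pics/c.png")
im=cv2.imread("pics/side0.png")[:,:,::-1]
crop(im,205,120,140,110,5,"pics/cs.png")
crop(im,205,200,130,130,4,"pics/ms.png")
E
```

```text
(no output)
```

View pics/m.png

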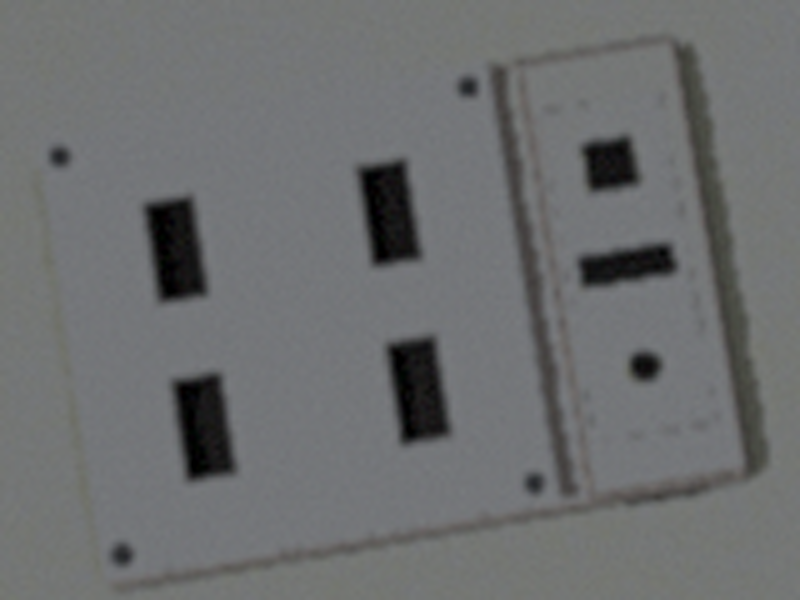

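View pics/c.png

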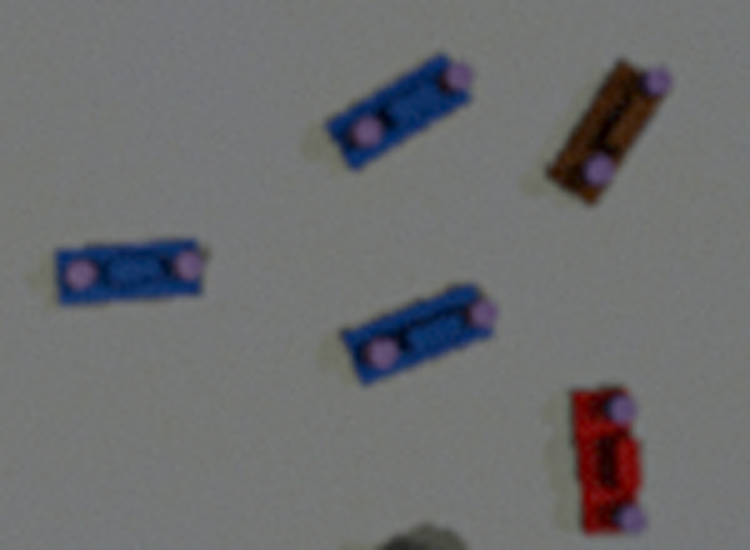

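View pics/cs.png

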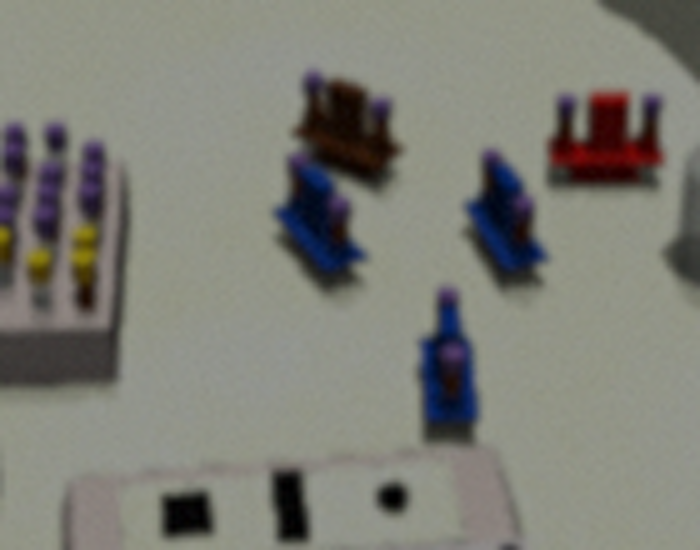

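View pics/ms.png

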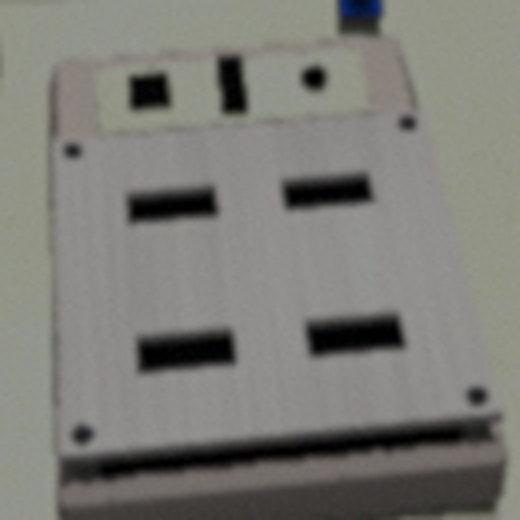

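```bash
python3 - <<'E'
from h import *
f=lambda a,u0,v0,k: np.array([[u0,v0]])+(np.array(a,float)+.5)/k-.5
L=np.array([[50,110,90],[50,-10,90],[-50,110,90],[-50,-10,90],[58,-135,80],[0,-135,80],[-58,-135,80]])/1000
T=f([(175,249),(390,213),(204,427),(419,390),(610,163),(628,264),(645,366)],130,140,5)
S=f([(186,351),(172,205),(355,335),(328,191),(149,92),(232,86),(314,78)],205,200,4)
def W(p):
    c,s=np.cos(p[2]),np.sin(p[2]); return L@np.array([[c,-s,0],[s,c,0],[0,0,1]]).T+[p[0],p[1],0]
for nm,use in(("top",[("top",T)]),("side",[("side",S)]),("both",[("top",T),("side",S)])):
    r=least_squares(lambda p:np.concatenate([(proj(n,W(p))-q).ravel() for n,q in use]),[.5,.2,0])
    print(nm,r.x[:2],np.degrees(r.x[2])); 
    print(np.round(r.fun.reshape(-1,2),1).tolist())
print(W(r.x).round(4)); np.save("mixer.npy",r.x)
print([back("top",x,l[2])[0].round(4).tolist() for x,l in zip(T,L)])
C={"A":([(80,272),(189,264)],[(453,358),(448,298)]),"B":([(367,130),(458,75)],[(338,208),(300,165)]),"C":([(382,351),(482,313)],[(520,208),(491,160)])}
for k,(a,b) in C.items():
    a=back("top",f(a,295,170,5),.065); b=back("side",f(b,205,120,5),.063)
    for n,q in(("top",a),("side",b)):
        d=q[1]-q[0]; print(k,n,q.mean(0)[:2].round(4),"len",np.linalg.norm(d).round(4),"yaw",np.degrees(np.arctan2(d[1],d[0])).round(1), "r",np.hypot(*q.mean(0)[:2]).round(3))
E
```

```text
top [0.55359304 0.16996718] 8.554319497031507
[[0.3, 0.1], [-0.1, -0.1], [0.1, -0.0], [-0.0, -0.1], [-0.0, 0.0], [-0.2, 0.1], [-0.1, 0.0]]
side [0.55490792 0.17255587] 8.609198514871634
[[0.1, 0.4], [0.0, 0.3], [0.1, 0.4], [-0.1, 0.4], [-0.0, -0.6], [-0.1, -0.8], [0.0, -0.5]]
both [0.55433983 0.17095983] 8.558717202256867
[[-0.1, -0.2], [-0.4, -0.3], [-0.3, -0.3], [-0.4, -0.3], [-0.4, -0.3], [-0.5, -0.2], [-0.4, -0.2], [0.3, -0.1], [0.3, -0.1], [0.3, -0.1], [0.1, -0.0], [0.3, -1.0], [0.2, -1.2], [0.3, -0.9]]
[[0.5874 0.2872 0.09  ]
 [0.6053 0.1685 0.09  ]
 [0.4885 0.2723 0.09  ]
 [0.5064 0.1536 0.09  ]
 [0.6318 0.0461 0.08  ]
 [0.5744 0.0375 0.08  ]
 [0.5171 0.0288 0.08  ]]
[[0.5869, 0.2869, 0.09], [0.6043, 0.1674, 0.09], [0.4877, 0.2715, 0.09], [0.5054, 0.1526, 0.09], [0.631, 0.045, 0.08], [0.5738, 0.036, 0.08], [0.5164, 0.0277, 0.08]]
A top [ 0.4838 -0.1484] len 0.0617 yaw -87.1 r 0.506
A side [ 0.4845 -0.1498] len 0.0629 yaw -87.3 r 0.507
B top [ 0.574 -0.309] len 0.0609 yaw -60.3 r 0.652
B side [ 0.5747 -0.3091] len 0.0601 yaw -61.7 r 0.653
C top [ 0.4438 -0.315 ] len 0.0606 yaw -70.7 r 0.544
C side [ 0.4464 -0.3157] len 0.0625 yaw -72.6 r 0.547
```

```bash
cat >> h.py <<'E'
from scipy.spatial.transform import Rotation as Rn
def go(x,y,z,yaw=None):
    s=ctrl.observe(); R=Rn.from_euler('xyz',s["ee_rot"],degrees=True).as_matrix()
    d=R.T@(np.array([x,y,z])-s["ee_pos"])
    print("t %.2f"%s["time"],"pos",s["ee_pos"].round(4),"rot",s["ee_rot"].round(2),"w %.4f"%s["grip_width"],"F",s["force"].round(1),"j",s["joints"].round(0)[[0,6]])
    print("total shift units",(d*10).round(4), end=" ")
    if yaw is not None:
        t=-(yaw-s["ee_rot"][2]); t=(t+180)%360-180; print("turn deg %.2f units %.4f (alt yaw+180: %.4f)"%(t,t/90,((t+360)%360-180)/90))
    else: print()
E
python3 - <<'E'
from h import *
go(.4843,-.149,.2,92.8)
E
```

```text
t 0.10 pos [ 0.2557 -0.5968  0.2302] rot [-179.86    0.     23.2 ] w 0.0853 F [ 0.1 -0.  -0.2] j [65. -2.]
total shift units [ 3.8649 -3.215   0.3097] turn deg -69.60 units -0.7733 (alt yaw+180: 1.2267)
```

```bash
python3 -m pendant '[[[0.3865,-0.3215,0.02],0],[[0.3865,-0.3215,0.02],0],[[0.3865,-0.3215,0.02],0],[[0.3865,-0.3215,0.02],0],[[0.3865,-0.3215,0.02],0],[[0.3865,-0.3215,0.02],0],[[0.3865,-0.3215,0.02],0],[[0.3865,-0.3215,0.02],0],[[0.3865,-0.3215,0.02],0],[[0.3865,-0.3215,0.02],0],[[0,0,0],0]]' 0 40
python3 -m pendant '[[[0,0,0],-0.11],[[0,0,0],-0.11],[[0,0,0],-0.11],[[0,0,0],-0.11],[[0,0,0],-0.11],[[0,0,0],-0.11],[[0,0,0],-0.11],[[0,0,0],0],[[0,0,0],0]]'
python3 - <<'E'
from h import *
go(.4843,-.149,.10,92.8)
im=snap("top","pics/t1.png"); crop(im,295,170,150,110,5,"pics/c1.png")
E
```

```text
time: 1.48
ee_pos: [0.4864, -0.1442, 0.2109]
ee_rot: [-179.8, -0.1, 23.8]
force: [0.2, 0.3, -0.6]
grip_width: 0.0431
time: 2.6
ee_pos: [0.4842, -0.1505, 0.2112]
ee_rot: [-180.0, 0.0, 92.3]
force: [0.0, 0.4, -0.2]
grip_width: 0.0428
t 2.60 pos [ 0.4842 -0.1505  0.2112] rot [-1.7997e+02  1.0000e-02  9.2290e+01] w 0.0428 F [ 0.   0.4 -0.2] j [31.  4.]
total shift units [0.0147 0.0024 1.1115] turn deg -0.51 units -0.0057 (alt yaw+180: 1.9943)
```

View pics/c1.png

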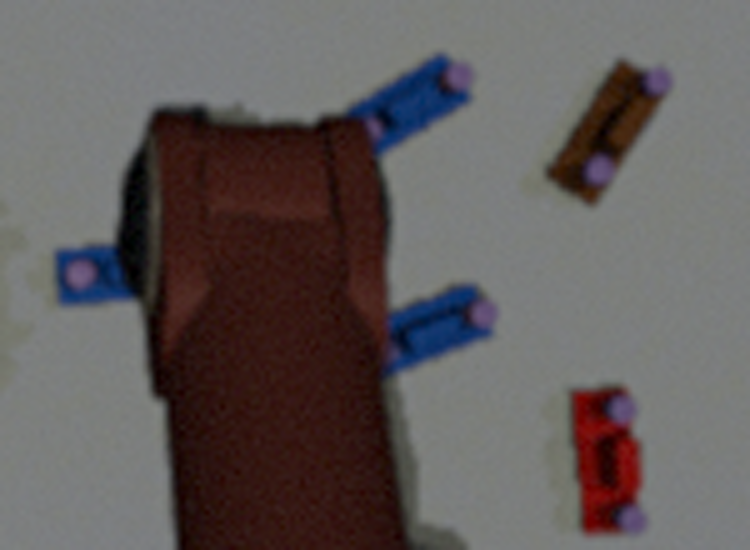

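```bash
python3 -m pendant '[[[0.015,0,0.3],-0.006],[[0,0,0.3],0],[[0,0,0.3],0],[[0,0,0.3],0],[[0,0,0.3],0],[[0,0,0.2],0],[[0,0,0.08],0],[[0,0,0],0],[[0,0,0],0]]'
python3 - <<'E'
from h import *
go(.4843,-.149,.032,92.8)
im=snap("side","pics/s1.png"); crop(im,205,100,160,130,5,"pics/c2.png")
E
```

```text
time: 3.78
ee_pos: [0.4853, -0.1484, 0.0341]
ee_rot: [179.9, 0.0, 93.0]
force: [0.5, -0.2, 0.3]
grip_width: 0.0426
t 3.77 pos [ 0.4853 -0.1484  0.0341] rot [1.799e+02 3.000e-02 9.301e+01] w 0.0426 F [ 0.5 -0.2  0.3] j [24. -4.]
total shift units [-0.0059 -0.0101  0.0215] turn deg 0.21 units 0.0024 (alt yaw+180: -1.9976)
```

View pics/c2.png

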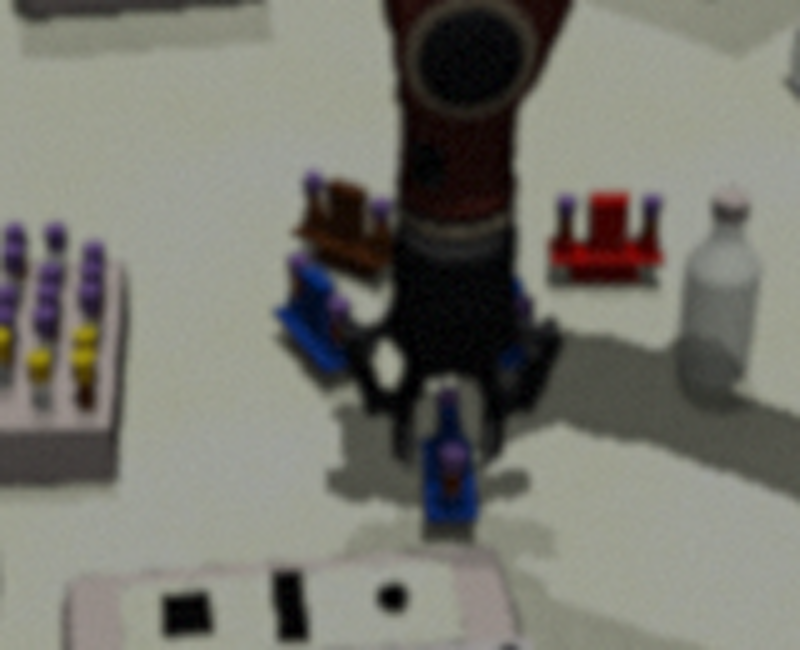

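```bash
python3 -m pendant '[[[0,0,0],0],[[0,0,0],0],[[0,0,0],0],[[0,0,0],0],[[0,0,0],0],[[0,0,0],0]]' 1 60
python3 - <<'E'
from h import *
go(.4843,-.149,.032,92.8)
E
python3 -m pendant '[[[0,0,-0.2],0],[[0,0,-0.4],0],[[0,0,-0.4],0],[[0,0,-0.4],0],[[0,0,-0.4],0],[[0,0,-0.2],0],[[0,0,0],0]]'
python3 - <<'E'
from h import *
p=np.load("mixer.npy"); print(p)
go(.4885,.2723,.235,8.56)
go(.5874,.2872,.235,8.56)
E
```

```text
time: 4.58
ee_pos: [0.4849, -0.1484, 0.0338]
ee_rot: [179.9, 0.0, 93.0]
force: [-0.2, -1.1, 5.6]
grip_width: 0.0135
t 4.58 pos [ 0.4849 -0.1484  0.0338] rot [1.7995e+02 3.0000e-02 9.3020e+01] w 0.0135 F [-0.2 -1.1  5.6] j [24. -4.]
total shift units [-0.0057 -0.0067  0.0182] turn deg 0.22 units 0.0025 (alt yaw+180: -1.9975)
time: 5.45
ee_pos: [0.4849, -0.1482, 0.234]
ee_rot: [179.9, 0.0, 93.0]
force: [0.1, 0.4, -2.6]
grip_width: 0.0133
[0.55433983 0.17095983 0.14937779]
t 5.45 pos [ 0.4849 -0.1482  0.234 ] rot [1.7988e+02 4.0000e-02 9.3030e+01] w 0.0133 F [ 0.1  0.4 -2.6] j [31.  5.]
total shift units [ 4.1974  0.258  -0.0123] turn deg 84.47 units 0.9386 (alt yaw+180: -1.0614)
t 5.45 pos [ 0.4849 -0.1482  0.234 ] rot [1.7988e+02 4.0000e-02 9.3030e+01] w 0.0133 F [ 0.1  0.4 -2.6] j [31.  5.]
total shift units [ 4.294   1.2535 -0.0104] turn deg 84.47 units 0.9386 (alt yaw+180: -1.0614)
```

```bash
python3 -m pendant '[[[0.429,0.125,0],0],[[0.429,0.125,0],0],[[0.429,0.125,0],0],[[0.429,0.125,0],0],[[0.429,0.125,0],0],[[0.429,0.125,0],0],[[0.429,0.125,0],0],[[0.429,0.125,0],0],[[0.429,0.125,0],0],[[0.429,0.125,0],0],[[0,0,0],0],[[0,0,0],0]]'
python3 -m pendant '[[[0,0,0],0.117],[[0,0,0],0.117],[[0,0,0],0.117],[[0,0,0],0.117],[[0,0,0],0.117],[[0,0,0],0.117],[[0,0,0],0.117],[[0,0,0],0.117],[[0,0,0],0],[[0,0,0],0]]'
python3 - <<'E'
from h import *
go(.5874,.2872,.235,8.56)
im=snap("side","pics/s2.png"); crop(im,205,130,140,130,5,"pics/c3.png")
E
```

```text
time: 6.95
ee_pos: [0.5859, 0.2855, 0.2309]
ee_rot: [-179.8, 0.2, 93.0]
force: [-1.3, -0.7, -1.3]
grip_width: 0.0134
time: 8.2
ee_pos: [0.5867, 0.2856, 0.233]
ee_rot: [180.0, 0.0, 8.9]
force: [0.9, 0.3, -1.7]
grip_width: 0.0134
t 8.20 pos [0.5867 0.2856 0.233 ] rot [1.7996e+02 4.0000e-02 8.8600e+00] w 0.0134 F [ 0.9  0.3 -1.7] j [ -27. -110.]
total shift units [ 0.0096 -0.0148 -0.0199] turn deg 0.30 units 0.0033 (alt yaw+180: -1.9967)
```

View pics/c3.png

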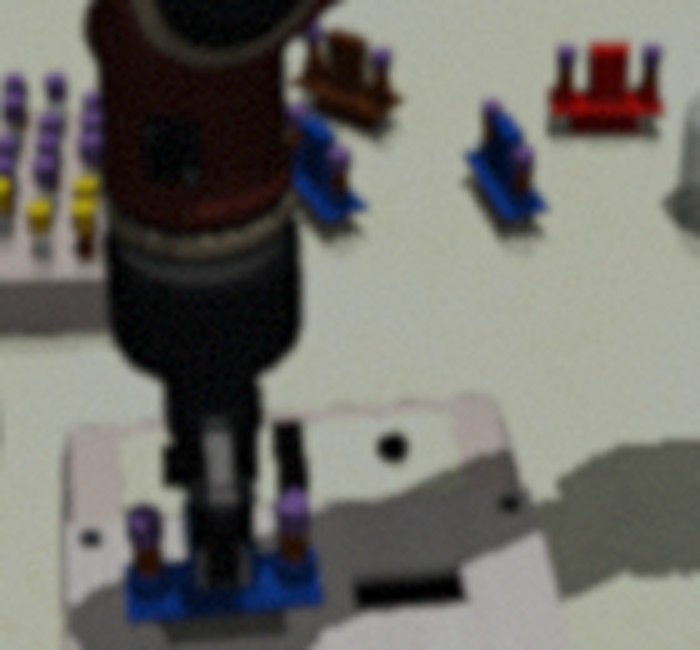

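```bash
cat >> h.py <<'E'
def held(capuv,dz=.0338,n="side",zc=.063):
    # capuv full-image pixels of two caps; returns mid offset from TCP in tool axes
    s=ctrl.observe(); R=Rn.from_euler('xyz',s["ee_rot"],degrees=True).as_matrix()
    z=s["ee_pos"][2]-dz+zc
    q=back(n,capuv,z); m=q.mean(0); d=q[1]-q[0]
    print("caps len",np.linalg.norm(d).round(4),"yaw",np.degrees(np.arctan2(d[1],d[0])).round(2),"mid-TCP tool mm",(R.T@(m-s["ee_pos"])*1000).round(1),"mid",m.round(4))
E
python3 - <<'E'
from h import *
f=lambda a,u0,v0,k: np.array([[u0,v0]])+(np.array(a,float)+.5)/k-.5
held(f([(293,504),(145,524)],205,130,5))
im=cv2.imread("pics/s2.png")[:,:,::-1]; crop(im,215,215,90,60,8,"pics/c4.png")
E
```

```text
caps len 0.0626 yaw 12.84 mid-TCP tool mm [  0.1   2.6 -29.2] mid [0.5871 0.2834 0.2623]
```

View pics/c4.png

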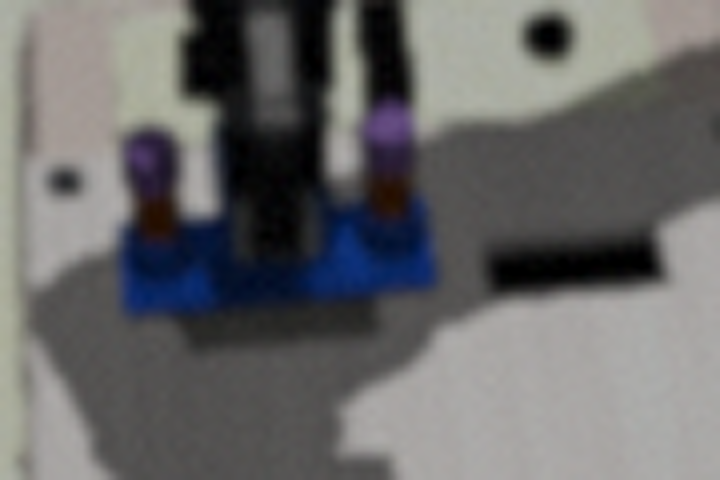

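```bash
python3 - <<'E'
from h import *
f=lambda a,u0,v0,k: np.array([[u0,v0]])+(np.array(a,float)+.5)/k-.5
s=ctrl.observe()
o=np.array([s["ee_pos"][0],s["ee_pos"][1],s["ee_pos"][2]-.0338])
P=np.array([[42,17,20],[-42,17,20],[26,11.5,0],[-26,11.5,0],[31,0,63],[-31,0,63]])/1000
q=f([(126,312),(434,286),(190,350),(378,332),(150,162),(388,130)],215,215,8)
def W(p): 
    c,sn=np.cos(p[2]),np.sin(p[2]); return P@np.array([[c,-sn,0],[sn,c,0],[0,0,1]]).T+o+[p[0],p[1],p[3]]
r=least_squares(lambda p:(proj("side",W(p))-q).ravel(),[0,0,.15,0])
print((r.x*1000).round(1),np.degrees(r.x[2]),r.fun.reshape(-1,2).round(1).tolist())
E
```

```text
[  2.4 -14.3 168.8 -11.6] 9.67043926690684 [[0.1, 0.8], [0.2, 0.1], [-0.1, -0.1], [-0.1, -0.3], [0.4, -0.8], [-0.4, 0.3]]
```

```bash
python3 -m pendant '[[[0.006,-0.014,0.2],0.003],[[0,0,0.3],0],[[0,0,0.3],0],[[0,0,0.18],0],[[0,0,0],0],[[0,0,0],0]]'
python3 - <<'E'
from h import *
go(.587,.287,.1038,8.56)
im=snap("side","pics/s3.png"); crop(im,215,215,100,75,8,"pics/c5.png")
E
```

```text
time: 9.0
ee_pos: [0.588, 0.2887, 0.1366]
ee_rot: [-179.9, -0.1, 8.5]
force: [0.9, 0.6, -1.8]
grip_width: 0.0133
t 9.00 pos [0.588  0.2887 0.1366] rot [-1.7994e+02 -1.4000e-01  8.5400e+00] w 0.0133 F [ 0.9  0.6 -1.8] j [ -27. -111.]
total shift units [-0.0135  0.0159  0.3283] turn deg -0.02 units -0.0003 (alt yaw+180: 1.9997)
```

View pics/c5.png

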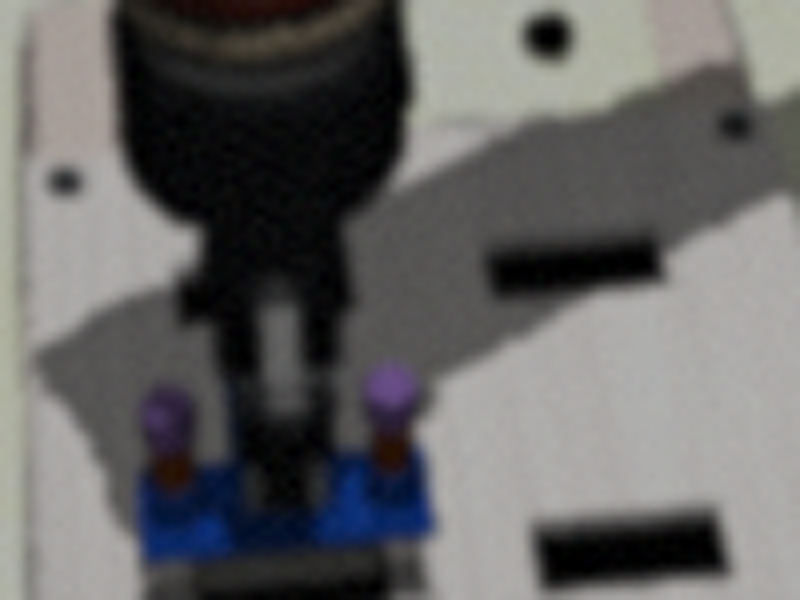

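```bash
python3 - <<'E'
from h import *
im=cv2.imread("pics/s3.png")[:,:,::-1]; crop(im,215,255,100,60,8,"pics/c6.png")
print(ctrl.observe()["ee_pos"],proj("side",[[.587,.287,.09]]))
E
```

```text
[0.588113   0.288812   0.13693395] [[251.6301768  287.19663917]]
```

View pics/c6.png

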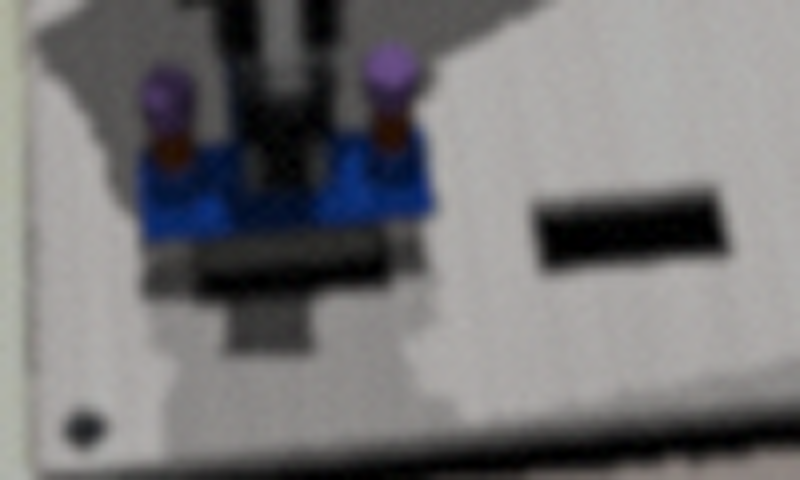

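```bash
python3 -m pendant '[[[-0.008,0.014,0],0],[[0,0,0],0],[[0,0,0.06],0],[[0,0,0.06],0],[[0,0,0.04],0],[[0,0,0],0],[[0,0,0],0]]'
python3 - <<'E'
from h import *
go(.587,.287,.1038,8.56)
E
```

```text
time: 9.93
ee_pos: [0.5866, 0.2869, 0.1194]
ee_rot: [-180.0, -0.0, 8.5]
force: [-0.1, -0.4, -1.8]
grip_width: 0.0135
t 9.93 pos [0.5866 0.2869 0.1194] rot [-1.7999e+02 -2.0000e-02  8.5300e+00] w 0.0135 F [-0.1 -0.4 -1.8] j [ -27. -111.]
total shift units [ 0.004  -0.0006  0.1562] turn deg -0.03 units -0.0004 (alt yaw+180: 1.9996)
```

```bash
python3 -m pendant '[[[0.004,0,0.05],0],[[0,0,0.04],0],[[0,0,0.03],0],[[0,0,0],0],[[0,0,0],0]]'
python3 -m pendant '[[[0,0,0.02],0],[[0,0,0.01],0],[[0,0,0],0]]'
python3 -m pendant '[[[0,0,0.01],0],[[0,0,0],0],[[0,0,0],0]]'
```

```text
time: 10.55
ee_pos: [0.587, 0.2869, 0.1074]
ee_rot: [-180.0, -0.0, 8.5]
force: [0.6, -0.8, -1.2]
grip_width: 0.0136
time: 10.92
ee_pos: [0.5868, 0.2868, 0.1042]
ee_rot: [180.0, 0.0, 8.5]
force: [-0.7, -0.0, -1.3]
grip_width: 0.0134
time: 11.3
ee_pos: [0.5869, 0.2869, 0.104]
ee_rot: [-180.0, -0.0, 8.5]
force: [-2.3, 0.1, 2.4]
grip_width: 0.0132
```

```bash
python3 -m pendant '[[[0,0,-0.012],0],[[0,0,0],-0.1],[[0,0,0],-0.1],[[0,0,0],-0.1],[[0,0,0],-0.1],[[0,0,0],0]]'
python3 -m pendant '[[[0,0,0],-0.1],[[0,0,0],-0.1],[[0,0,0],-0.1],[[0,0,0],-0.1],[[0,0,0],-0.1],[[0,0,0],-0.1],[[0,0,0],0],[[0,0,0],0]]'
python3 - <<'E'
from h import *
go(.587,.287,.1035,98.56)
E
```

```text
time: 12.05
ee_pos: [0.587, 0.2866, 0.104]
ee_rot: [-180.0, -0.0, 44.4]
force: [-0.6, 0.3, -1.6]
grip_width: 0.0131
time: 13.05
ee_pos: [0.5868, 0.2867, 0.1043]
ee_rot: [-180.0, 0.0, 98.3]
force: [0.4, -0.0, -1.8]
grip_width: 0.0133
t 13.05 pos [0.5868 0.2867 0.1043] rot [-1.7998e+02  2.0000e-02  9.8330e+01] w 0.0133 F [ 0.4 -0.  -1.8] j [-13. -39.]
total shift units [0.0026 0.0024 0.0076] turn deg -0.23 units -0.0025 (alt yaw+180: 1.9975)
```

```bash
python3 -m pendant '[[[0,0,0.01],-0.003],[[0,0,0.003],0],[[0,0,0],0],[[0,0,0],0]]'
python3 -m pendant '[[[0,0,0],0],[[0,0,0],0],[[0,0,0],0],[[0,0,0],0],[[0,0,0],0]]' 0
python3 -m pendant '[[[0,0,-0.1],0],[[0,0,-0.3],0],[[0,0,-0.4],0],[[0,0,-0.4],0],[[0,0,-0.2],0],[[0,0,0],0]]'
python3 - <<'E'
from h import *
im=snap("side","pics/s4.png"); crop(im,205,200,140,130,5,"pics/c7.png")
crop(im,205,100,150,110,5,"pics/c8.png")
E
```

```text
time: 13.55
ee_pos: [0.5869, 0.2869, 0.104]
ee_rot: [180.0, -0.0, 98.8]
force: [-2.3, -2.3, 4.8]
grip_width: 0.0136
time: 14.18
ee_pos: [0.5869, 0.2869, 0.1032]
ee_rot: [-180.0, -0.0, 98.8]
force: [-0.3, 1.0, -0.2]
grip_width: 0.0425
time: 14.92
ee_pos: [0.5876, 0.2877, 0.246]
ee_rot: [179.7, -0.1, 98.8]
force: [-0.6, -0.2, -0.4]
grip_width: 0.0426
```

View pics/c7.png

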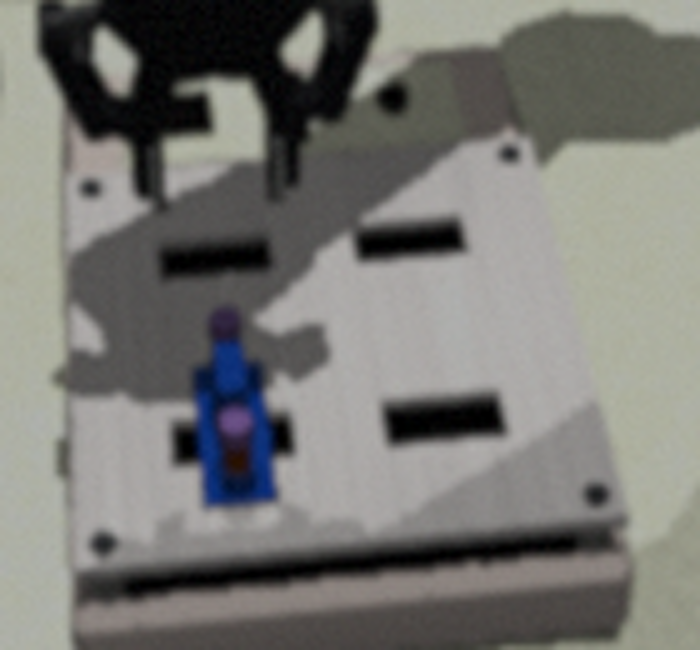

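View pics/c8.png

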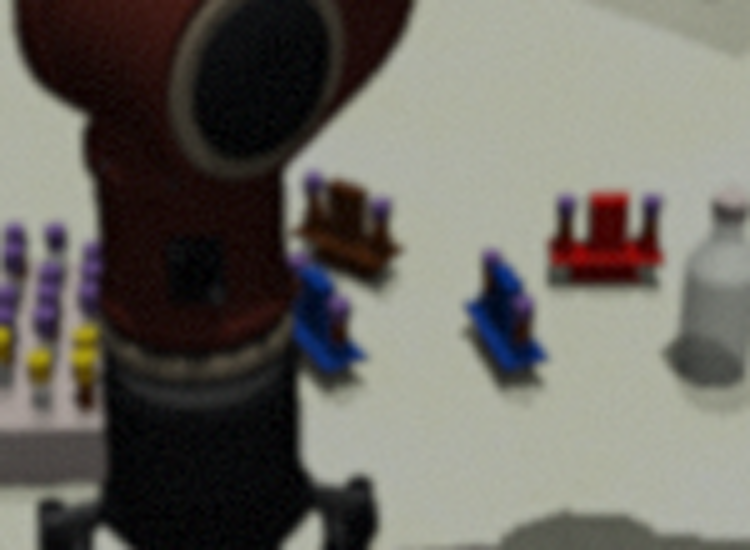

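```bash
python3 - <<'E'
from h import *
go(.445,-.3155,.235,108.4)
E
```

```text
t 14.97 pos [0.5869 0.287  0.244 ] rot [ 1.7991e+02 -3.0000e-02  9.8800e+01] w 0.0430 F [ 0.2  0.4 -0.6] j [-12. -35.]
total shift units [-5.737  -2.3242  0.0842] turn deg -9.60 units -0.1067 (alt yaw+180: 1.8933)
```

```bash
python3 -m pendant '[[[-0.478,-0.1937,0],0],[[-0.478,-0.1937,0],0],[[-0.478,-0.1937,0],0],[[-0.478,-0.1937,0],0],[[-0.478,-0.1937,0],0],[[-0.478,-0.1937,0],0],[[-0.478,-0.1937,0],0],[[-0.478,-0.1937,0],0],[[-0.478,-0.1937,0],0],[[-0.478,-0.1937,0],0],[[-0.478,-0.1937,0],0],[[-0.478,-0.1937,0],0]]'
python3 -m pendant '[[[0,0,0.08],-0.1067],[[0,0,0],0],[[0,0,0],0]]'
python3 - <<'E'
from h import *
go(.445,-.3155,.0338,108.4)
im=snap("side","pics/s5.png"); crop(im,205,100,160,130,5,"pics/c9.png")
im=snap("top","pics/t5.png")
E
```

```text
time: 16.48
ee_pos: [0.4434, -0.3168, 0.2418]
ee_rot: [-179.9, -0.1, 98.8]
force: [1.2, -0.0, 0.2]
grip_width: 0.0426
time: 16.85
ee_pos: [0.445, -0.3144, 0.2348]
ee_rot: [-180.0, -0.1, 108.4]
force: [-0.4, -0.3, 0.6]
grip_width: 0.0426
t 16.85 pos [ 0.445  -0.3144  0.2348] rot [-1.7998e+02 -8.0000e-02  1.0838e+02] w 0.0426 F [-0.4 -0.3  0.6] j [54. 34.]
total shift units [-0.0134 -0.0026  2.0099] turn deg -0.02 units -0.0003 (alt yaw+180: 1.9997)
```

View pics/c9.png

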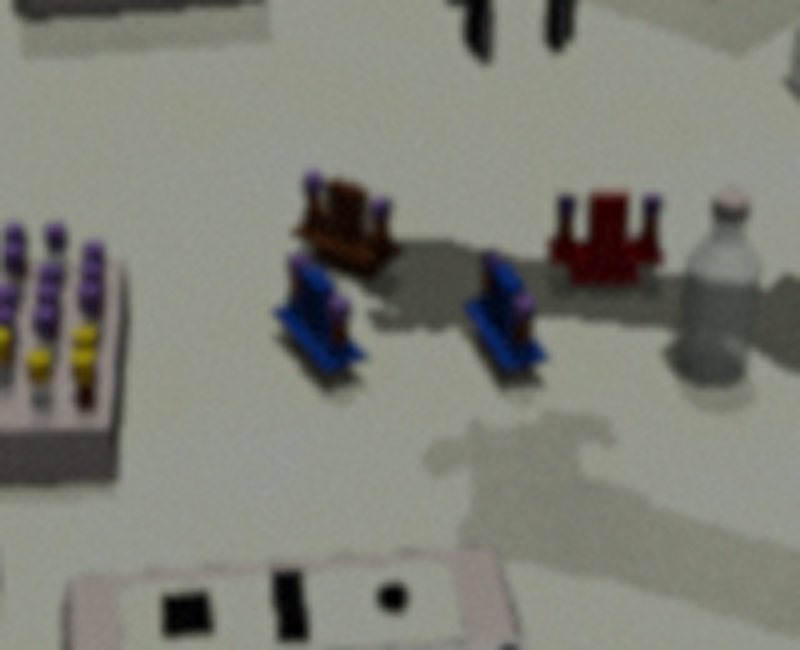

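View pics/t5.png

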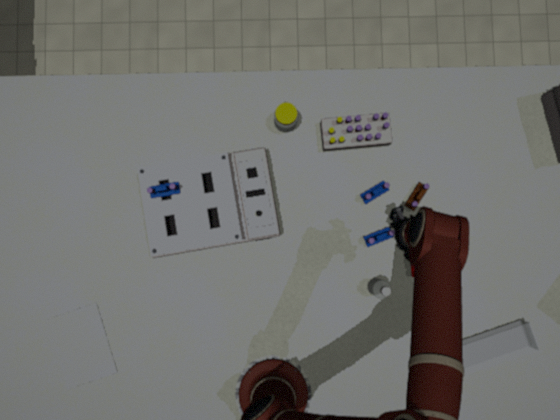

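```bash
python3 - <<'E'
from h import *
print(back("side",[[347,174]],0.02),back("top",[[384,290]],.14), back("side",[[326.5,146.5]],.04),back("side",[[274,147]],.04))
E
```

```text
[[ 0.30392136 -0.27528742  0.02      ]] [[ 0.30117788 -0.30081122  0.14      ]] [[ 0.36706024 -0.41846016  0.04      ]] [[ 0.55880939 -0.40998307  0.04      ]]
```

```bash
python3 -m pendant '[[[-0.01,0,0.2],0],[[0,0,0.35],0],[[0,0,0.35],0],[[0,0,0.35],0],[[0,0,0.35],0],[[0,0,0.3],0],[[0,0,0.11],0],[[0,0,0],0],[[0,0,0],0]]'
python3 -m pendant '[[[0,0,0],0],[[0,0,0],0],[[0,0,0],0],[[0,0,0],0],[[0,0,0],0],[[0,0,0],0]]' 1 60
python3 - <<'E'
from h import *
go(.445,-.3155,.0338,108.4)
E
python3 -m pendant '[[[0,0,-0.2],0],[[0,0,-0.4],0],[[0,0,-0.4],0],[[0,0,-0.4],0],[[0,0,-0.4],0],[[0,0,-0.2],0],[[0,0,0],0],[[0,0,0],0]]'
python3 - <<'E'
from h import *
go(.506,.1531,.235,8.56)
E
```

```text
time: 18.08
ee_pos: [0.4462, -0.3168, 0.0355]
ee_rot: [179.9, 0.1, 108.4]
force: [0.0, -0.1, 0.4]
grip_width: 0.0425
time: 18.82
ee_pos: [0.4457, -0.3169, 0.0351]
ee_rot: [180.0, 0.1, 108.4]
force: [0.0, -0.9, 5.5]
grip_width: 0.0135
t 18.82 pos [ 0.4457 -0.3169  0.0351] rot [1.7995e+02 8.0000e-02 1.0839e+02] w 0.0135 F [ 0.  -0.9  5.5] j [47. 24.]
total shift units [ 0.0155 -0.0023  0.0129] turn deg -0.01 units -0.0001 (alt yaw+180: 1.9999)
time: 19.82
ee_pos: [0.444, -0.3161, 0.2327]
ee_rot: [-179.9, -0.1, 108.4]
force: [-0.3, -0.1, -2.7]
grip_width: 0.0131
t 19.82 pos [ 0.444  -0.3161  0.2327] rot [-1.7987e+02 -1.4000e-01  1.0840e+02] w 0.0131 F [-0.3 -0.1 -2.7] j [54. 34.]
total shift units [ 4.2569  2.0688 -0.0176] turn deg 99.84 units 1.1093 (alt yaw+180: -0.8907)
```

```bash
python3 -m pendant '[[[0.4257,0.2069,0],0],[[0.4257,0.2069,0],0],[[0.4257,0.2069,0],0],[[0.4257,0.2069,0],0],[[0.4257,0.2069,0],0],[[0.4257,0.2069,0],0],[[0.4257,0.2069,0],0],[[0.4257,0.2069,0],0],[[0.4257,0.2069,0],0],[[0.4257,0.2069,0],0],[[0,0,0],0],[[0,0,0],0]]'
python3 -m pendant '[[[0,0,0],0.111],[[0,0,0],0.111],[[0,0,0],0.111],[[0,0,0],0.111],[[0,0,0],0.111],[[0,0,0],0.111],[[0,0,0],0.111],[[0,0,0],0.111],[[0,0,0],0.111],[[0,0,0],0.111],[[0,0,0],0],[[0,0,0],0]]'
python3 - <<'E'
from h import *
go(.506,.1531,.138,8.56)
E
```

```text
time: 21.32
ee_pos: [0.5064, 0.1518, 0.2327]
ee_rot: [-179.8, 0.0, 108.4]
force: [0.7, -0.2, -1.1]
grip_width: 0.0134
time: 22.82
ee_pos: [0.507, 0.1517, 0.2339]
ee_rot: [180.0, 0.0, 8.5]
force: [-0.1, 0.0, -2.4]
grip_width: 0.0132
t 22.82 pos [0.507  0.1517 0.2339] rot [1.7998e+02 5.0000e-02 8.5500e+00] w 0.0132 F [-0.1  0.  -2.4] j [ -13. -105.]
total shift units [-0.0073 -0.0157  0.9592] turn deg -0.01 units -0.0001 (alt yaw+180: 1.9999)
```

```bash
python3 -m pendant '[[[-0.007,-0.013,0.2],0],[[0,0,0.3],0],[[0,0,0.3],0],[[0,0,0.15],0],[[0,0,0],0],[[0,0,0],0],[[0,0,0],0]]'
python3 - <<'E'
from h import *
go(.506,.1531,.1051,8.56)
im=snap("side","pics/s6.png"); crop(im,255,205,80,60,10,"pics/c10.png")
# predicted pixels
s=ctrl.observe(); e=s["ee_pos"]; y=np.radians(8.55); a=np.array([np.cos(y),np.sin(y),0]); b=np.array([-np.sin(y),np.cos(y),0])
o=e-[0,0,.0351]
P=[o+.042*a+.017*b+[0,0,.02],o-.042*a+.017*b+[0,0,.02],o+.026*a+.0115*b,o-.026*a+.0115*b]
c=np.array([.506,.1531,.09]); P+=[c+.0285*a+.014*b,c-.0285*a+.014*b]
print(((proj("side",P)-[255,205]+.5)*10-.5).round(0).tolist())
E
```

```text
time: 23.7
ee_pos: [0.507, 0.1542, 0.1404]
ee_rot: [-180.0, -0.1, 8.5]
force: [-0.6, 1.1, -1.8]
grip_width: 0.0127
t 23.70 pos [0.507  0.1542 0.1404] rot [-1.7997e+02 -1.4000e-01  8.5000e+00] w 0.0127 F [-0.6  1.1 -1.8] j [ -14. -107.]
total shift units [-0.0129  0.0098  0.3528] turn deg -0.06 units -0.0006 (alt yaw+180: 1.9994)
[[163.0, 392.0], [497.0, 364.0], [225.0, 428.0], [428.0, 411.0], [220.0, 475.0], [441.0, 456.0]]
```

View pics/c10.png

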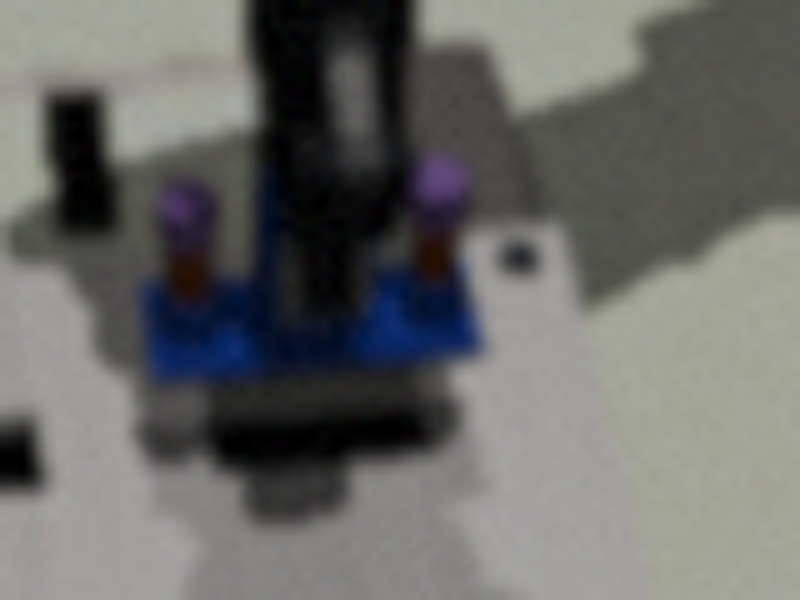

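```bash
python3 - <<'E'
from h import *
f=lambda a,u0,v0,k: np.array([[u0,v0]])+(np.array(a,float)+.5)/k-.5
held(f([(440,184),(186,212)],255,205,10),dz=.0351)
im=cv2.imread("pics/s6.png")[:,:,::-1]
c=np.clip(im[225:265,260:310].astype(float)*1.6+20,0,255).astype(np.uint8)
cv2.imwrite("pics/c11.png",cv2.resize(c,None,fx=14,fy=14,interpolation=cv2.INTER_CUBIC)[:,:,::-1])
E
```

```text
caps len 0.0635 yaw 10.88 mid-TCP tool mm [  2.2   2.6 -27.9] mid [0.5094 0.1519 0.1682]
```

View pics/c11.png

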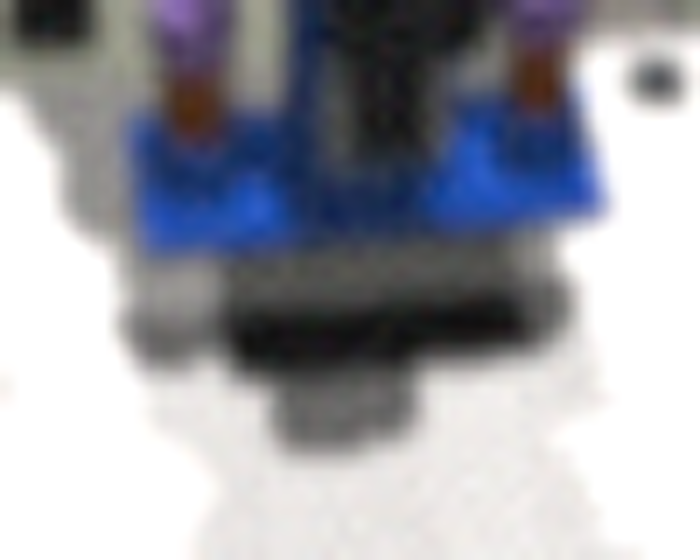

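```bash
python3 -m pendant '[[[-0.03,0.01,0],0],[[0,0,0],0],[[0,0,0.06],0],[[0,0,0.06],0],[[0,0,0.05],0],[[0,0,0],0],[[0,0,0],0]]'
python3 - <<'E'
from h import *
go(.504,.1528,.1051,8.56)
im=snap("side","pics/s7.png")
c=np.clip(im[225:265,260:310].astype(float)*1.6+20,0,255).astype(np.uint8)
cv2.imwrite("pics/c12.png",cv2.resize(c,None,fx=14,fy=14,interpolation=cv2.INTER_CUBIC)[:,:,::-1])
E
```

```text
time: 24.62
ee_pos: [0.5035, 0.1525, 0.1222]
ee_rot: [-180.0, -0.0, 8.5]
force: [0.1, 0.1, -1.8]
grip_width: 0.0131
t 24.62 pos [0.5035 0.1525 0.1222] rot [-180.    -0.     8.5] w 0.0131 F [ 0.1  0.1 -1.8] j [ -14. -107.]
total shift units [ 0.005  -0.0018  0.1713] turn deg -0.06 units -0.0007 (alt yaw+180: 1.9993)
```

View pics/c12.png

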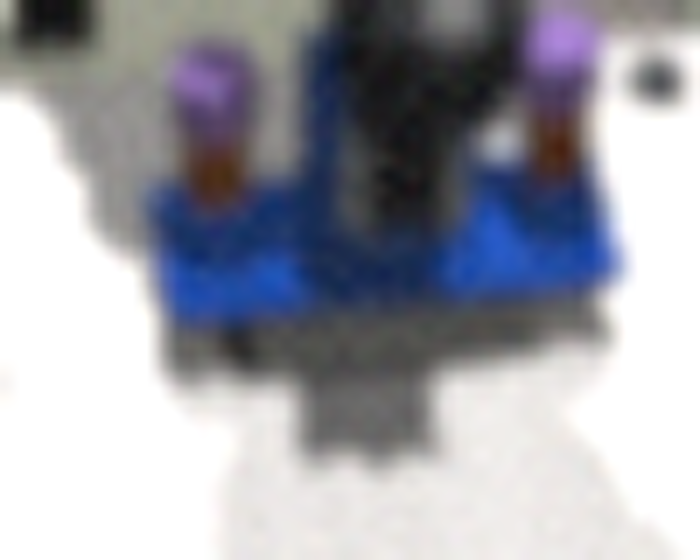

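```bash
python3 -m pendant '[[[0.006,0,0.05],0],[[0,0,0.04],0],[[0,0,0.03],0],[[0,0,0],0],[[0,0,0],0]]'
python3 -m pendant '[[[0,0,0.03],0],[[0,0,0.015],0],[[0,0,0],0]]'
python3 -m pendant '[[[0,0,0.01],0],[[0,0,0],0],[[0,0,0],0]]'
```

```text
time: 25.3
ee_pos: [0.5041, 0.1526, 0.1103]
ee_rot: [-180.0, -0.0, 8.5]
force: [-0.3, 1.1, -1.5]
grip_width: 0.0133
time: 25.68
ee_pos: [0.5039, 0.1525, 0.1056]
ee_rot: [180.0, 0.0, 8.5]
force: [0.7, 0.1, -1.2]
grip_width: 0.0133
time: 26.05
ee_pos: [0.5042, 0.1527, 0.1051]
ee_rot: [-180.0, -0.0, 8.5]
force: [-1.1, 0.8, 2.1]
grip_width: 0.0132
```

```bash
python3 -m pendant '[[[0,0,-0.012],0],[[0,0,0],-0.1],[[0,0,0],-0.1],[[0,0,0],-0.1],[[0,0,0],-0.1],[[0,0,0],0]]'
python3 -m pendant '[[[0,0,0],-0.1],[[0,0,0],-0.1],[[-0.005,0.005,0],-0.1],[[-0.005,0.005,0],-0.1],[[-0.005,0.005,0],-0.1],[[-0.005,0.005,0],-0.1],[[0,0,0],0],[[0,0,0],0]]'
python3 - <<'E'
from h import *
go(.506,.151,.1046,98.56)
E
```

```text
time: 26.8
ee_pos: [0.504, 0.1523, 0.1056]
ee_rot: [-180.0, 0.0, 44.4]
force: [-0.2, -0.5, -1.0]
grip_width: 0.0134
time: 27.8
ee_pos: [0.5054, 0.1502, 0.1058]
ee_rot: [-180.0, 0.0, 98.3]
force: [-0.9, 0.3, -2.2]
grip_width: 0.0133
t 27.80 pos [0.5054 0.1502 0.1058] rot [-179.99    0.     98.3 ] w 0.0133 F [-0.9  0.3 -2.2] j [  2. -40.]
total shift units [0.0072 0.0071 0.0124] turn deg -0.26 units -0.0029 (alt yaw+180: 1.9971)
```

```bash
python3 -m pendant '[[[0.006,0.006,0.01],-0.003],[[0,0,0.005],0],[[0,0,0],0],[[0,0,0],0]]'
python3 -m pendant '[[[0,0,0],0],[[0,0,0],0],[[0,0,0],0],[[0,0,0],0],[[0,0,0],0]]' 0
python3 -m pendant '[[[0,0,-0.1],0],[[0,0,-0.3],0],[[0,0,-0.4],0],[[0,0,-0.4],0],[[0,0,-0.2],0],[[0,0,0],0]]'
python3 - <<'E'
from h import *
im=snap("side","pics/s8.png"); crop(im,205,120,140,140,4,"pics/c13.png")
go(.5743,-.309,.235,119)
E
```

```text
time: 28.3
ee_pos: [0.5059, 0.1509, 0.1051]
ee_rot: [180.0, 0.0, 98.7]
force: [-1.9, -1.0, 5.3]
grip_width: 0.0133
time: 28.92
ee_pos: [0.506, 0.1509, 0.1044]
ee_rot: [180.0, -0.0, 98.8]
force: [0.3, 0.8, -0.1]
grip_width: 0.0425
time: 29.68
ee_pos: [0.5068, 0.1516, 0.2465]
ee_rot: [179.7, -0.0, 98.8]
force: [0.1, -0.4, -0.1]
grip_width: 0.043
t 29.73 pos [0.506  0.1509 0.245 ] rot [179.92   0.    98.77] w 0.0429 F [0.  0.2 0.4] j [  8. -31.]
total shift units [-4.6494 -0.0261  0.1002] turn deg -20.23 units -0.2248 (alt yaw+180: 1.7752)
```

View pics/c13.png

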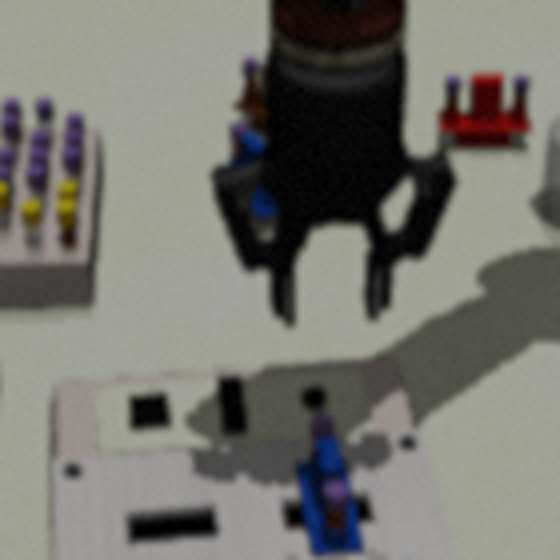

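```bash
python3 -m pendant '[[[-0.465,-0.0026,0],0],[[-0.465,-0.0026,0],0],[[-0.465,-0.0026,0],0],[[-0.465,-0.0026,0],0],[[-0.465,-0.0026,0],0],[[-0.465,-0.0026,0],0],[[-0.465,-0.0026,0],0],[[-0.465,-0.0026,0],0],[[-0.465,-0.0026,0],0],[[-0.465,-0.0026,0],0],[[0,0,0.1],-0.112],[[0,0,0],-0.112]]'
python3 -m pendant '[[[0,0,0],0],[[0,0,0],0]]'
python3 - <<'E'
from h import *
go(.5743,-.309,.0338,119)
im=snap("side","pics/s9.png"); crop(im,205,100,160,130,5,"pics/c14.png")
E
```

```text
time: 31.22
ee_pos: [0.5727, -0.3096, 0.2311]
ee_rot: [-179.8, -0.3, 119.2]
force: [-0.3, 0.5, -0.3]
grip_width: 0.0425
time: 31.48
ee_pos: [0.574, -0.3088, 0.2336]
ee_rot: [-180.0, -0.1, 118.8]
force: [-0.2, -0.4, 0.2]
grip_width: 0.0425
t 31.48 pos [ 0.574  -0.3088  0.2336] rot [-1.7995e+02 -6.0000e-02  1.1881e+02] w 0.0425 F [-0.2 -0.4  0.2] j [48. 33.]
total shift units [-0.0051  0.0035  1.9984] turn deg -0.19 units -0.0021 (alt yaw+180: 1.9979)
```

View pics/c14.png

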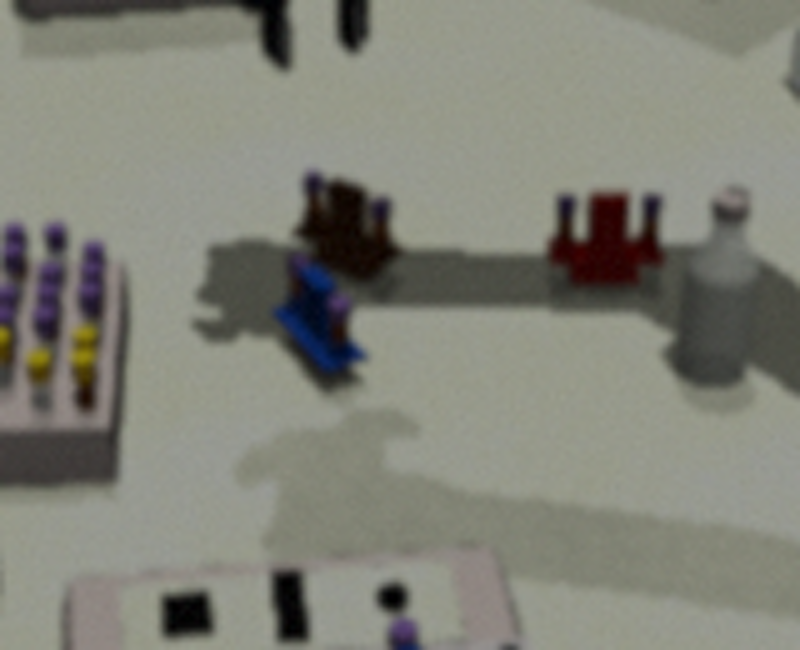

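```bash
python3 -m pendant '[[[-0.005,0.003,0.2],-0.002],[[0,0,0.35],0],[[0,0,0.35],0],[[0,0,0.35],0],[[0,0,0.35],0],[[0,0,0.3],0],[[0,0,0.09],0],[[0,0,0],0],[[0,0,0],0]]'
python3 - <<'E'
from h import *
go(.5743,-.309,.0338,119)
im=snap("side","pics/s10.png"); crop(im,225,110,90,75,8,"pics/c15.png")
E
```

```text
time: 32.65
ee_pos: [0.576, -0.3095, 0.0371]
ee_rot: [179.9, 0.1, 119.1]
force: [-0.5, -0.6, 0.8]
grip_width: 0.0427
t 32.65 pos [ 0.576  -0.3095  0.0371] rot [1.7988e+02 1.3000e-01 1.1909e+02] w 0.0427 F [-0.5 -0.6  0.8] j [46. 25.]
total shift units [ 0.0132 -0.0125  0.033 ] turn deg 0.09 units 0.0010 (alt yaw+180: -1.9990)
```

View pics/c15.png

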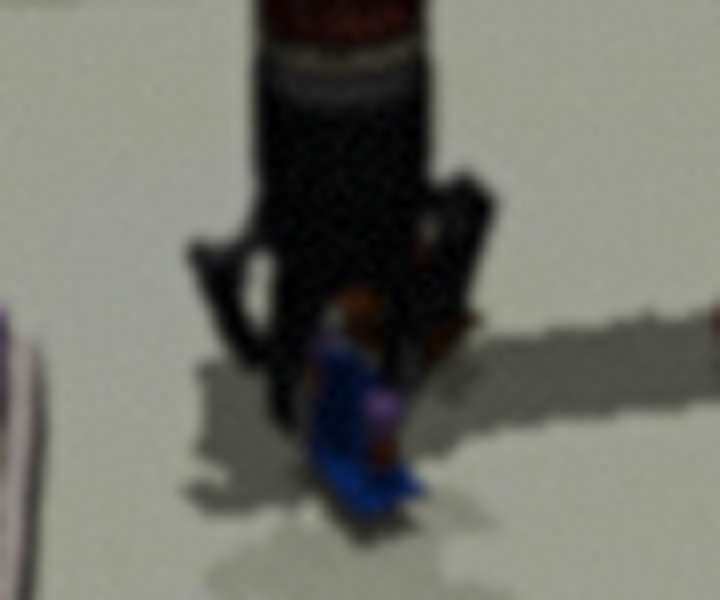

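Fingers straddle B (near cap at (380,405) of the crop); settle a touch, then close.

```bash
python3 -m pendant '[[[0.01,-0.01,0.025],0],[[0,0,0],0],[[0,0,0],0]]'
python3 -m pendant '[[[0,0,0],0],[[0,0,0],0],[[0,0,0],0],[[0,0,0],0],[[0,0,0],0],[[0,0,0],0]]' 1 60
python3 - <<'E'
from h import *
go(.5743,-.309,.0338,119)
E
python3 -m pendant '[[[0,0,-0.2],0],[[0,0,-0.4],0],[[0,0,-0.4],0],[[0,0,-0.4],0],[[0,0,-0.4],0],[[0,0,-0.2],0],[[0,0,0],0],[[0,0,0],0]]'
python3 - <<'E'
from h import *
go(.488,.2718,.235,8.56)
E
```

```text
time: 33.08
ee_pos: [0.5734, -0.3091, 0.0331]
ee_rot: [180.0, 0.0, 119.1]
force: [0.0, 0.6, -0.6]
grip_width: 0.0426
time: 33.83
ee_pos: [0.5735, -0.3089, 0.033]
ee_rot: [180.0, -0.0, 119.1]
force: [-0.1, -0.0, 1.5]
grip_width: 0.0135
t 33.83 pos [ 0.5735 -0.3089  0.033 ] rot [179.99  -0.   119.11] w 0.0135 F [-0.1 -0.   1.5] j [46. 25.]
total shift units [-0.0045  0.0066 -0.008 ] turn deg 0.11 units 0.0012 (alt yaw+180: -1.9988)
time: 34.83
ee_pos: [0.5725, -0.309, 0.2319]
ee_rot: [-179.9, -0.1, 119.1]
force: [-0.5, 0.6, -2.0]
grip_width: 0.0134
t 34.83 pos [ 0.5725 -0.309   0.2319] rot [-1.7990e+02 -9.0000e-02  1.1912e+02] w 0.0134 F [-0.5  0.6 -2. ] j [49. 33.]
total shift units [ 5.4847  2.0879 -0.0263] turn deg 110.56 units 1.2284 (alt yaw+180: -0.7716)
```

```bash
python3 -m pendant '[[[0.457,0.174,0],0],[[0.457,0.174,0],0],[[0.457,0.174,0],0],[[0.457,0.174,0],0],[[0.457,0.174,0],0],[[0.457,0.174,0],0],[[0.457,0.174,0],0],[[0.457,0.174,0],0],[[0.457,0.174,0],0],[[0.457,0.174,0],0],[[0.457,0.174,0],0],[[0.457,0.174,0],0]]'
python3 -m pendant '[[[0,0,0],0.1117],[[0,0,0],0.1117],[[0,0,0],0.1117],[[0,0,0],0.1117],[[0,0,0],0.1117],[[0,0,0],0.1117],[[0,0,0],0.1117],[[0,0,0],0.1117],[[0,0,0],0.1117],[[0,0,0],0.1117],[[0,0,0],0.1117],[[0,0,0],0]]'
python3 -m pendant '[[[0,0,0],0],[[0,0,0],0]]'
python3 - <<'E'
from h import *
go(.488,.2718,.138,8.56)
E
```

```text
time: 36.33
ee_pos: [0.4882, 0.2724, 0.2315]
ee_rot: [-179.8, 0.0, 119.1]
force: [0.4, -0.5, -1.7]
grip_width: 0.0135
time: 37.83
ee_pos: [0.4882, 0.2715, 0.2317]
ee_rot: [179.9, 0.1, 8.7]
force: [-0.2, 0.9, -1.9]
grip_width: 0.0138
time: 38.08
ee_pos: [0.4889, 0.2716, 0.2326]
ee_rot: [180.0, 0.0, 8.6]
force: [0.3, -0.2, -2.5]
grip_width: 0.0131
t 38.08 pos [0.4889 0.2716 0.2326] rot [1.8e+02 5.0e-02 8.6e+00] w 0.0131 F [ 0.3 -0.2 -2.5] j [ -22. -120.]
total shift units [-0.0082 -0.0038  0.9458] turn deg 0.04 units 0.0004 (alt yaw+180: -1.9996)
```

```bash
python3 -m pendant '[[[-0.008,-0.003,0.2],0],[[0,0,0.3],0],[[0,0,0.3],0],[[0,0,0.15],0],[[0,0,0],0],[[0,0,0],0],[[0,0,0],0],[[0,0,0],0]]'
python3 - <<'E'
from h import *
go(.488,.2718,.103,8.56)
im=snap("side","pics/s11.png"); crop(im,255,240,80,60,10,"pics/c16.png")
s=ctrl.observe(); e=s["ee_pos"]; y=np.radians(8.55); a=np.array([np.cos(y),np.sin(y),0]); b=np.array([-np.sin(y),np.cos(y),0])
o=e-[0,0,.033]
P=[o+.042*a+.017*b+[0,0,.02],o-.042*a+.017*b+[0,0,.02],o+.026*a+.0115*b,o-.026*a+.0115*b]
c=np.array([.488,.2718,.09]); P+=[c+.0285*a+.014*b,c-.0285*a+.014*b]
print(((proj("side",P)-[255,240]+.5)*10-.5).round(0).tolist())
E
```

```text
time: 39.08
ee_pos: [0.4886, 0.2722, 0.1388]
ee_rot: [-180.0, -0.1, 8.5]
force: [0.1, 0.1, -1.6]
grip_width: 0.0132
t 39.08 pos [0.4886 0.2722 0.1388] rot [-1.7996e+02 -9.0000e-02  8.5300e+00] w 0.0132 F [ 0.1  0.1 -1.6] j [ -23. -122.]
total shift units [-0.0073  0.0029  0.3575] turn deg -0.03 units -0.0004 (alt yaw+180: 1.9996)
[[223.0, 408.0], [587.0, 374.0], [289.0, 441.0], [511.0, 420.0], [282.0, 493.0], [523.0, 470.0]]
```

View pics/c16.png

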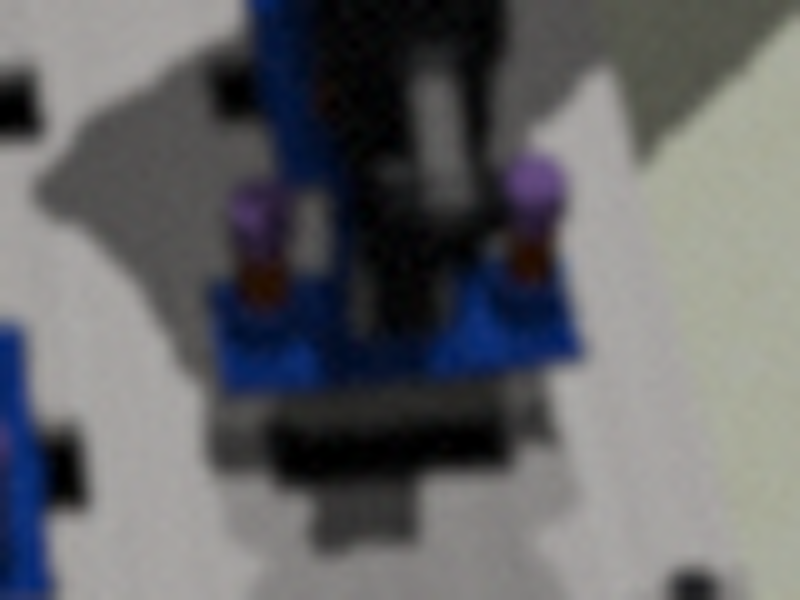

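```bash
python3 -m pendant '[[[-0.004,0.003,0],0],[[0,0,0],0],[[0,0,0.06],0],[[0,0,0.06],0],[[0,0,0.05],0],[[0,0,0],0],[[0,0,0],0]]'
python3 - <<'E'
from h import *
go(.488,.2718,.103,8.56)
E
```

```text
time: 40.0
ee_pos: [0.488, 0.2717, 0.121]
ee_rot: [-180.0, -0.0, 8.5]
force: [0.3, 0.4, -1.2]
grip_width: 0.0132
t 40.00 pos [0.488  0.2717 0.121 ] rot [-1.7999e+02 -1.0000e-02  8.5300e+00] w 0.0132 F [ 0.3  0.4 -1.2] j [ -24. -123.]
total shift units [ 0.0002 -0.0013  0.1798] turn deg -0.03 units -0.0004 (alt yaw+180: 1.9996)
```

```bash
python3 -m pendant '[[[0,0,0.05],0],[[0,0,0.05],0],[[0,0,0.03],0],[[0,0,0],0],[[0,0,0],0]]'
python3 -m pendant '[[[0,0,0.03],0],[[0,0,0.015],0],[[0,0,0],0]]'
python3 -m pendant '[[[0,0,0.008],0],[[0,0,0],0],[[0,0,0],0]]'
```

```text
time: 40.62
ee_pos: [0.488, 0.2717, 0.108]
ee_rot: [-180.0, -0.0, 8.5]
force: [1.0, 0.8, -2.3]
grip_width: 0.0131
time: 41.0
ee_pos: [0.4878, 0.2715, 0.1033]
ee_rot: [180.0, 0.0, 8.5]
force: [0.9, -0.1, -2.3]
grip_width: 0.0134
time: 41.38
ee_pos: [0.488, 0.2716, 0.103]
ee_rot: [-180.0, -0.0, 8.5]
force: [-1.3, -1.2, 1.0]
grip_width: 0.0133
```

```bash
python3 -m pendant '[[[0,0,-0.012],0],[[0,0,0],-0.1],[[0,0,0],-0.1],[[0,0,0],-0.1],[[0,0,0],-0.1],[[0,0,0],0]]'
python3 -m pendant '[[[0,0,0],-0.1],[[0,0,0],-0.1],[[0,0,0],-0.1],[[0,0,0],-0.1],[[0,0,0],-0.1],[[0,0,0],-0.103],[[0,0,0],0],[[0,0,0],0]]'
python3 -m pendant '[[[0,0,0.01],0],[[0,0,0.004],0],[[0,0,0],0],[[0,0,0],0]]'
```

```text
time: 42.12
ee_pos: [0.488, 0.2713, 0.1035]
ee_rot: [-180.0, 0.0, 44.4]
force: [0.9, -0.8, -1.4]
grip_width: 0.0137
time: 43.12
ee_pos: [0.4879, 0.2715, 0.1038]
ee_rot: [-180.0, 0.0, 98.6]
force: [-1.5, -0.5, -1.8]
grip_width: 0.0137
time: 43.62
ee_pos: [0.488, 0.2717, 0.1029]
ee_rot: [180.0, -0.0, 98.8]
force: [-0.6, -1.1, 3.1]
grip_width: 0.0134
```

```bash
python3 -m pendant '[[[0,0,0],0],[[0,0,0],0],[[0,0,0],0],[[0,0,0],0],[[0,0,0],0]]' 0
python3 -m pendant '[[[0,0,-0.1],0],[[0,0,-0.3],0],[[0,0,-0.4],0],[[0,0,-0.4],0],[[0,0,-0.1],0],[[0,0,0],0],[[0,0,0],0]]'
python3 - <<'E'
from h import *
im=snap("side","pics/s12.png"); crop(im,195,110,150,150,4,"pics/c17.png"); crop(im,205,200,130,130,5,"pics/c18.png")
go(.6315,.0455,.13,98.56)
E
```

```text
time: 44.25
ee_pos: [0.4879, 0.2716, 0.1024]
ee_rot: [-180.0, -0.0, 98.8]
force: [0.8, 0.2, -0.3]
grip_width: 0.0424
time: 45.12
ee_pos: [0.4873, 0.2707, 0.2311]
ee_rot: [-179.9, 0.1, 98.8]
force: [0.0, -0.6, -0.4]
grip_width: 0.0429
t 45.17 pos [0.4873 0.2708 0.2309] rot [-1.7984e+02  8.0000e-02  9.8800e+01] w 0.0427 F [-0.3 -0.2  0.1] j [ -4. -46.]
total shift units [-2.4452  1.0837  1.0095] turn deg 0.24 units 0.0026 (alt yaw+180: -1.9974)
```

View pics/c18.png

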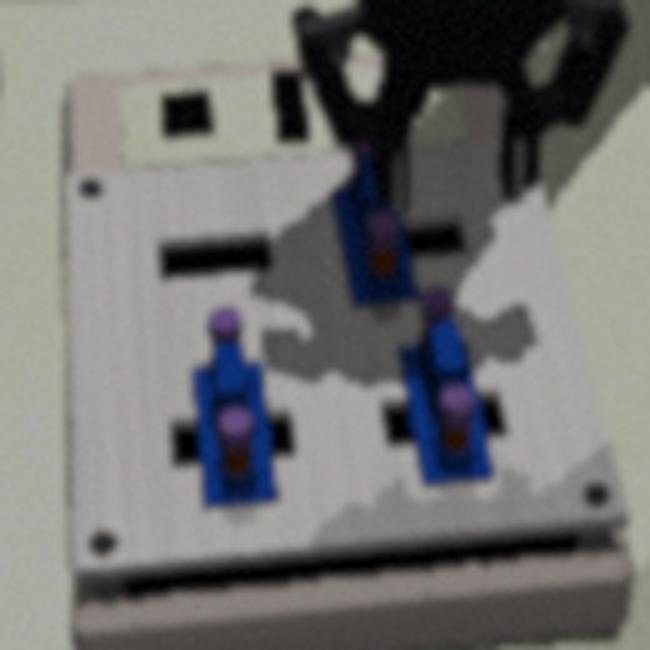

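View pics/s12.png

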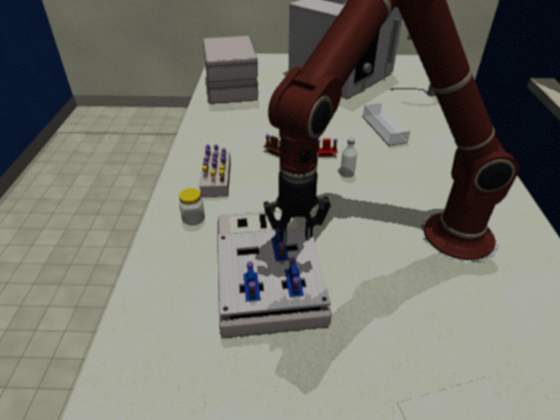

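```bash
python3 -m pendant '[[[-0.5,0.15,0],0],[[-0.5,0.15,0],0],[[-0.5,0.15,0],0],[[-0.5,0.15,0],0],[[-0.5,0.15,0],0],[[-0.5,0.15,0],0],[[-0.5,0.15,0],0],[[0,0,0],0]]'
python3 - <<'E'
from h import *
im=snap("side","pics/s13.png"); crop(im,205,200,130,130,5,"pics/c19.png")
im=snap("top","pics/t13.png"); crop(im,130,140,160,120,5,"pics/c20.png")
E
```

```text
time: 46.18
ee_pos: [0.6458, -0.0656, 0.2294]
ee_rot: [-179.8, 0.2, 98.2]
force: [0.2, 0.3, -0.2]
grip_width: 0.0427
```

View pics/c19.png

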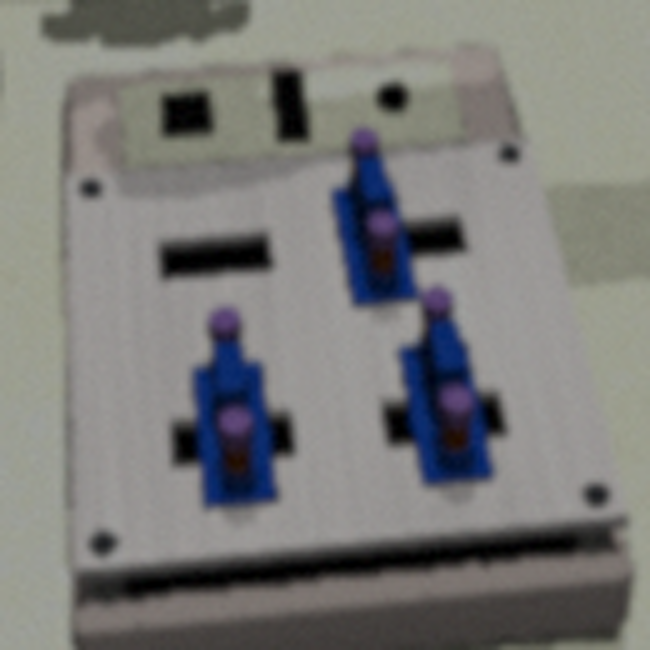

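View pics/c20.png

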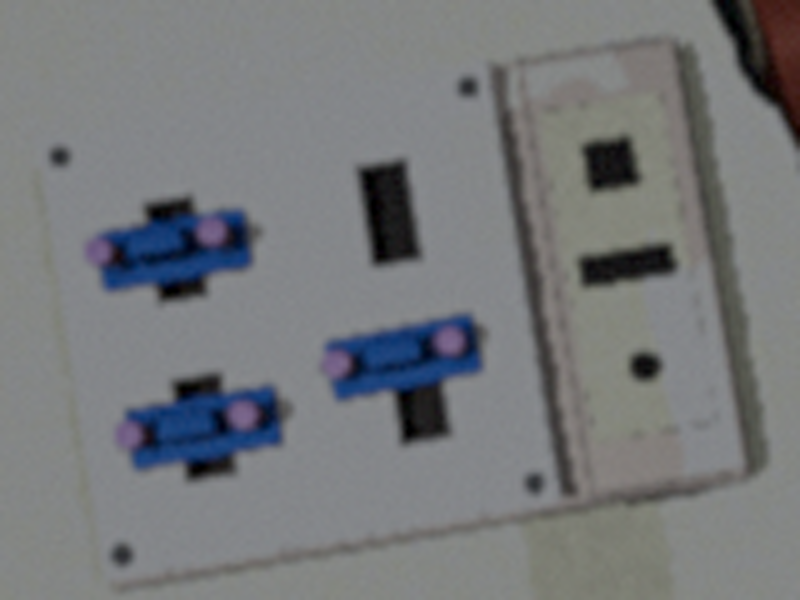

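```bash
python3 - <<'E'
from h import *
f=lambda a,u0,v0,k: np.array([[u0,v0]])+(np.array(a,float)+.5)/k-.5
T={"s3":[(212,232),(101,252)],"s1":[(243,413),(131,435)],"s0":[(450,341),(338,364)]}
S={"s3":[(224,322),(236,420)],"s1":[(437,300),(456,402)],"s0":[(364,141),(381,223)]}
for k in T:
  for n,a,z in(("top",f(T[k],130,140,5),.135),("side",f(S[k],205,200,5),.133)):
    q=back(n,a,z); d=q[1]-q[0]; print(k,n,q.mean(0)[:2].round(4),np.linalg.norm(d).round(4),np.degrees(np.arctan2(d[1],d[0])).round(1))
go(.5235,.155,.235,98.56)
E
```

```text
s3 top [0.5858 0.2863] 0.0602 99.0
s3 side [0.588  0.2829] 0.0597 99.6
s1 top [0.4878 0.2705] 0.0606 99.8
s1 side [0.4891 0.2679] 0.063 97.9
s0 top [0.5234 0.1597] 0.061 100.3
s0 side [0.5261 0.1563] 0.0601 99.6
t 46.27 pos [ 0.6445 -0.0584  0.2308] rot [-1.7984e+02 -1.0000e-01  9.8750e+01] w 0.0427 F [-0.9  1.2 -0.1] j [ 26. -10.]
total shift units [ 2.2932 -0.8717 -0.0357] turn deg 0.19 units 0.0021 (alt yaw+180: -1.9979)
```

```bash
python3 -m pendant '[[[0.464,-0.174,0],0],[[0.464,-0.174,0],0],[[0.464,-0.174,0],0],[[0.464,-0.174,0],0],[[0.464,-0.174,0],0],[[0,0,0],0],[[0,0,0],0]]'
python3 - <<'E'
from h import *
go(.524,.157,.106,98.8)
E
```

```text
time: 47.15
ee_pos: [0.5229, 0.1585, 0.2324]
ee_rot: [-180.0, 0.0, 99.0]
force: [1.0, -0.6, -0.6]
grip_width: 0.0427
t 47.15 pos [0.5229 0.1585 0.2324] rot [-1.7998e+02  4.0000e-02  9.8960e+01] w 0.0427 F [ 1.  -0.6 -0.6] j [  9. -34.]
total shift units [-0.016   0.0091  1.2637] turn deg 0.16 units 0.0018 (alt yaw+180: -1.9982)
```

```bash
python3 -m pendant '[[[-0.01,0.009,0.2],0],[[0,0,0.3],0],[[0,0,0.3],0],[[0,0,0.3],0],[[0,0,0.14],0],[[0,0,0],0],[[0,0,0],0]]'
python3 -m pendant '[[[0,0,0],0],[[0,0,0],0],[[0,0,0],0],[[0,0,0],0],[[0,0,0],0],[[0,0,0],0]]' 1 40
python3 - <<'E'
from h import *
go(.506,.153,.106,98.6)
E
```

```text
time: 48.02
ee_pos: [0.5256, 0.1572, 0.1095]
ee_rot: [179.9, -0.0, 98.8]
force: [0.1, -0.1, 0.8]
grip_width: 0.0426
time: 48.78
ee_pos: [0.5252, 0.1571, 0.1095]
ee_rot: [179.9, 0.0, 98.8]
force: [-1.2, -2.2, 5.5]
grip_width: 0.0131
t 48.77 pos [0.5252 0.1571 0.1095] rot [179.91   0.    98.79] w 0.0131 F [-1.2 -2.2  5.5] j [  5. -42.]
total shift units [-0.0111 -0.1961  0.0342] turn deg 0.19 units 0.0021 (alt yaw+180: -1.9979)
```

```bash
python3 -m pendant '[[[0,0,-0.012],0],[[-0.005,-0.05,0],0],[[-0.005,-0.05,0],0],[[-0.005,-0.05,0],0],[[-0.005,-0.045,0],0],[[0,0,0],0.002],[[0,0,0],0]]'
python3 - <<'E'
from h import *
go(.506,.153,.106,98.6)
E
python3 -m pendant '[[[0,0,0.01],0],[[0,0,0.004],0],[[0,0,0],0],[[0,0,0],0]]'
```

```text
time: 49.65
ee_pos: [0.5057, 0.1518, 0.1095]
ee_rot: [-180.0, 0.0, 98.6]
force: [0.1, 0.5, -1.5]
grip_width: 0.0133
t 49.65 pos [0.5057 0.1518 0.1095] rot [-1.7998e+02  1.0000e-02  9.8610e+01] w 0.0133 F [ 0.1  0.5 -1.5] j [  5. -43.]
total shift units [0.0118 0.005  0.0353] turn deg 0.01 units 0.0001 (alt yaw+180: -1.9999)
time: 50.15
ee_pos: [0.5058, 0.1517, 0.1094]
ee_rot: [180.0, 0.1, 98.6]
force: [-2.6, -2.4, 8.3]
grip_width: 0.0131
```

```bash
python3 -m pendant '[[[0,0,-0.004],0],[[0,0,0],0],[[0,0,0],0],[[0,0,0],0],[[0,0,0],0]]' 0
python3 -m pendant '[[[0,0,-0.1],0],[[0,0,-0.3],0],[[0,0,-0.4],0],[[0,0,-0.3],0],[[-0.5,0.2,0],0],[[-0.5,0.2,0],0],[[-0.5,0.2,0],0],[[-0.5,0.2,0],0],[[0,0,0],0],[[0,0,0],0]]'
python3 - <<'E'
from h import *
im=snap("side","pics/s14.png"); crop(im,205,200,130,130,5,"pics/c21.png")
im=snap("top","pics/t14.png"); crop(im,130,140,160,120,5,"pics/c22.png")
go(.6315,.0455,.11,98.56)
E
```

```text
time: 50.78
ee_pos: [0.5058, 0.1519, 0.1086]
ee_rot: [-180.0, -0.0, 98.6]
force: [0.1, 0.0, -0.3]
grip_width: 0.0426
time: 52.02
ee_pos: [0.6145, -0.033, 0.219]
ee_rot: [180.0, -0.1, 98.6]
force: [-0.0, 0.7, -0.5]
grip_width: 0.0427
t 52.12 pos [ 0.6143 -0.0317  0.2193] rot [ 1.7997e+02 -7.0000e-02  9.8810e+01] w 0.0430 F [-0.3 -0.2  0.4] j [ 25. -14.]
total shift units [0.735  0.2878 1.094 ] turn deg 0.25 units 0.0028 (alt yaw+180: -1.9972)
```

View pics/c22.png

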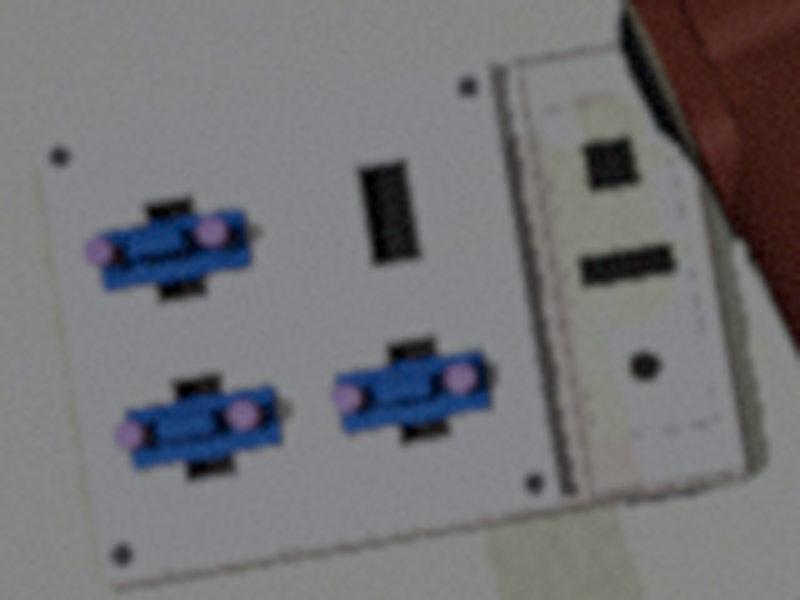

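View pics/c21.png

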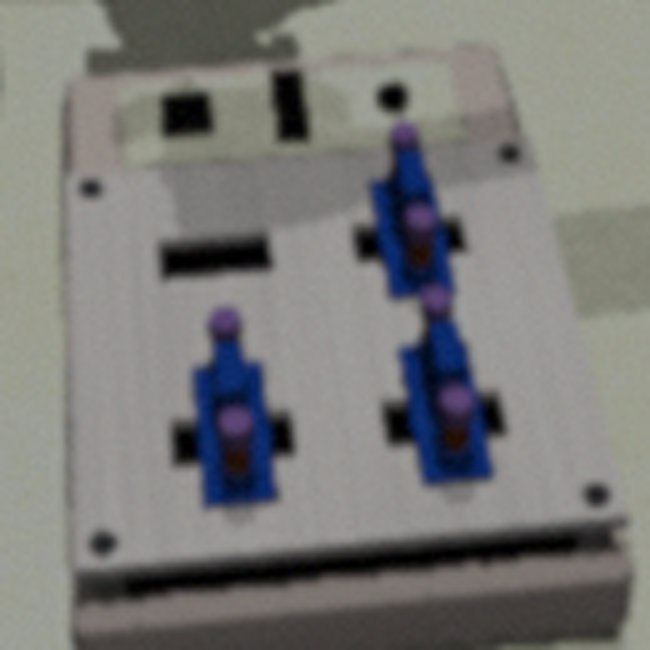

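View pics/t14.png

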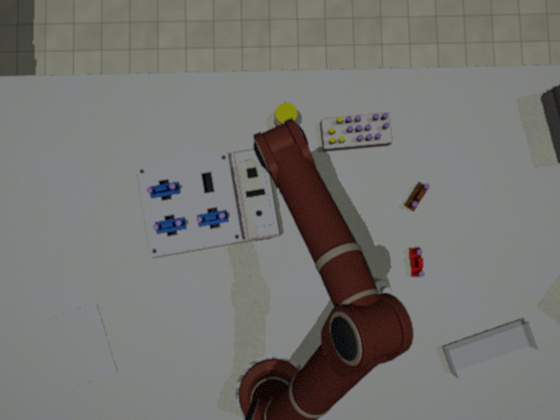

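```bash
python3 -m pendant '[[[0.25,0.096,0],0],[[0.25,0.096,0],0],[[0.235,0.096,0],0],[[0,0,0.4],0],[[0,0,0.4],0],[[0,0,0.2],0],[[0,0,0],0],[[0,0,0],0],[[0,0,0],0]]' 1 40
python3 - <<'E'
from h import *
go(.6313,.0455,.08,98.56)
im=snap("side","pics/s15.png"); crop(im,215,175,90,75,8,"pics/c23.png")
E
```

```text
time: 53.25
ee_pos: [0.6334, 0.0436, 0.1205]
ee_rot: [179.8, -0.0, 98.6]
force: [0.1, 0.0, -0.2]
grip_width: 0.0002
t 53.25 pos [0.6334 0.0436 0.1205] rot [ 1.7981e+02 -1.0000e-02  9.8610e+01] w 0.0002 F [ 0.1  0.  -0.2] j [ 15. -25.]
total shift units [ 0.0222 -0.0191  0.4047] turn deg 0.05 units 0.0006 (alt yaw+180: -1.9994)
```

View pics/c23.png

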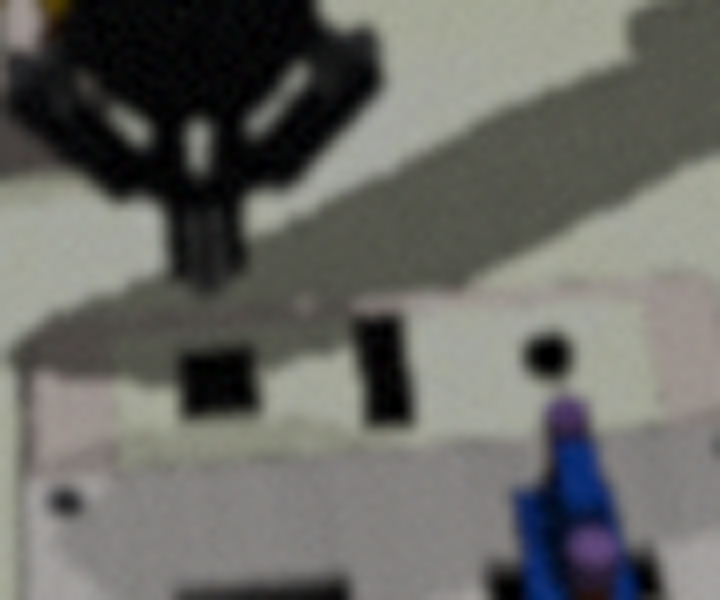

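```bash
python3 -m pendant '[[[0.02,-0.01,0.15],0],[[0,0,0.15],0],[[0,0,0.05],0],[[0,0,0],0],[[0,0,0],0],[[0,0,0],0]]'
python3 - <<'E'
from h import *
go(.6313,.0455,.08,98.56)
E
```

```text
time: 54.05
ee_pos: [0.6314, 0.0451, 0.0842]
ee_rot: [179.9, -0.0, 98.6]
force: [-0.1, -0.1, 0.2]
grip_width: 0.0
t 54.05 pos [0.6314 0.0451 0.0842] rot [ 1.7994e+02 -1.0000e-02  9.8610e+01] w 0.0000 F [-0.1 -0.1  0.2] j [ 15. -26.]
total shift units [ 0.0043 -0.0004  0.0415] turn deg 0.05 units 0.0006 (alt yaw+180: -1.9994)
```

```bash
python3 -m pendant '[[[0,0,0.04],0],[[0,0,0.03],0],[[0,0,0.015],0],[[0,0,0],0],[[0,0,0],0]]'
python3 -m pendant '[[[0,0,0.01],0],[[0,0,0],0],[[0,0,0],0]]'
```

```text
time: 54.68
ee_pos: [0.6315, 0.045, 0.0757]
ee_rot: [179.9, -0.0, 98.6]
force: [0.1, 0.4, 5.1]
grip_width: 0.0002
time: 55.05
ee_pos: [0.6315, 0.0451, 0.0751]
ee_rot: [179.9, 0.0, 98.6]
force: [-0.5, -0.8, 7.3]
grip_width: 0.0002
```

```bash
python3 -m pendant '[[[0,0,-0.1],0],[[0,0,-0.2],0],[[0,0,-0.1],0],[[0,-0.4,0],0],[[0,-0.4,0],0],[[0,-0.36,0],0],[[0,0,0],0],[[0,0,0],0],[[0,0,0],0]]'
python3 - <<'E'
from h import *
go(.5168,.0285,.085,98.56)
E
```

```text
time: 56.18
ee_pos: [0.5177, 0.0279, 0.1143]
ee_rot: [179.9, -0.0, 98.6]
force: [-0.1, -0.8, -0.8]
grip_width: 0.0003
t 56.17 pos [0.5177 0.0279 0.1143] rot [ 1.7991e+02 -3.0000e-02  9.8590e+01] w 0.0003 F [-0.1 -0.8 -0.8] j [ 19. -30.]
total shift units [ 0.0072 -0.008   0.2934] turn deg 0.03 units 0.0003 (alt yaw+180: -1.9997)
```

```bash
python3 -m pendant '[[[0.005,-0.008,0.15],0],[[0,0,0.1],0],[[0,0,0.04],0],[[0,0,0],0],[[0,0,0],0]]'
python3 -m pendant '[[[0,0,0.03],0],[[0,0,0.03],0],[[0,0,0.025],0],[[0,0,0],0],[[0,0,0],0]]'
```

```text
time: 56.8
ee_pos: [0.5157, 0.0281, 0.0853]
ee_rot: [180.0, -0.0, 98.6]
force: [0.3, 0.2, -0.9]
grip_width: -0.0002
time: 57.42
ee_pos: [0.5157, 0.0279, 0.0769]
ee_rot: [180.0, 0.0, 98.6]
force: [-0.8, -0.7, 3.2]
grip_width: -0.0002
```

```bash
python3 -m pendant '[[[0,0,0.015],0],[[0,0,0.008],0],[[0,0,0],0],[[0,0,0],0]]'
python3 - <<'E'
from h import *
im=snap("side","pics/s16.png"); crop(im,215,175,90,75,8,"pics/c24.png")
E
```

```text
time: 57.92
ee_pos: [0.5157, 0.0279, 0.075]
ee_rot: [180.0, 0.0, 98.6]
force: [-1.0, -1.1, 7.9]
grip_width: -0.0
```

View pics/c24.png

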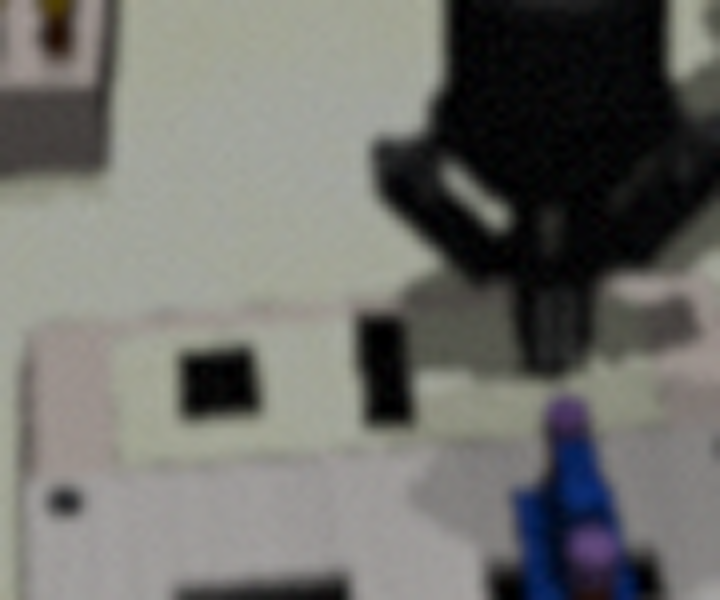

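```bash
python3 -m pendant '[[[0,0,-0.1],0],[[0,0,-0.2],0],[[0,0,-0.1],0],[[0,0.4,0],0],[[0,0.4,0],0],[[0,0.36,0],0],[[0,0,0],0],[[0,0,0],0],[[0,0,0],0]]'
python3 -m pendant '[[[0,0,0.15],0],[[0,0,0.1],0],[[0,0,0.03],0],[[0,0,0],0],[[0,0,0],0]]'
```

```text
time: 59.1
ee_pos: [0.6289, 0.045, 0.1142]
ee_rot: [-179.9, 0.0, 98.6]
force: [0.8, 0.5, 0.6]
grip_width: 0.0001
time: 59.72
ee_pos: [0.6304, 0.0455, 0.0867]
ee_rot: [180.0, -0.0, 98.6]
force: [0.9, 0.4, 0.0]
grip_width: -0.0001
```

```bash
python3 -m pendant '[[[0,0,0.04],0],[[0,0,0.04],0],[[0,0,0.02],0],[[0,0,0],0],[[0,0,0],0]]'
python3 -m pendant '[[[0,0,0.02],0],[[0,0,0],0],[[0,0,0],0]]'
```

```text
time: 60.35
ee_pos: [0.6304, 0.0454, 0.0768]
ee_rot: [180.0, 0.0, 98.6]
force: [-0.2, -0.1, 3.2]
grip_width: -0.0001
time: 60.72
ee_pos: [0.6304, 0.0454, 0.0751]
ee_rot: [180.0, 0.0, 98.6]
force: [-0.9, -0.0, 6.1]
grip_width: 0.0002
```

```bash
python3 -m pendant '[[[0,0,0.008],0],[[0,0,0],0],[[0,0,0],0]]'
python3 -m pendant '[[[0,0,-0.1],0],[[0,0,-0.2],0],[[0,0,-0.1],0],[[0,-0.3,0],0],[[0,-0.27,0],0],[[0,0,0],0],[[0,0,0],0],[[0,0,0],0]]'
python3 - <<'E'
from h import *
go(.5741,.0368,.0865,98.56)
E
```

```text
time: 61.1
ee_pos: [0.6304, 0.0454, 0.0751]
ee_rot: [179.9, 0.0, 98.6]
force: [-1.9, -0.2, 9.9]
grip_width: -0.0001
time: 62.1
ee_pos: [0.5749, 0.037, 0.1137]
ee_rot: [179.9, -0.0, 98.6]
force: [-0.5, -0.4, 0.3]
grip_width: -0.0001
t 62.10 pos [0.5749 0.037  0.1137] rot [ 1.7992e+02 -2.0000e-02  9.8590e+01] w -0.0001 F [-0.5 -0.4  0.3] j [ 17. -28.]
total shift units [-0.0009 -0.0089  0.2719] turn deg 0.03 units 0.0003 (alt yaw+180: -1.9997)
```

Before the last key, I check that no carrier has moved.

```bash
python3 -m pendant '[[[0,-0.005,0.15],0],[[0,0,0.1],0],[[0,0,0.02],0],[[0,0,0],0],[[0,0,0],0]]'
python3 - <<'E'
from h import *
im=snap("side","pics/s17.png"); crop(im,205,190,130,135,5,"pics/c25.png")
E
```

```text
time: 62.72
ee_pos: [0.5736, 0.0369, 0.0868]
ee_rot: [180.0, -0.0, 98.6]
force: [-0.1, -0.2, -0.1]
grip_width: 0.0
```

View pics/c25.png

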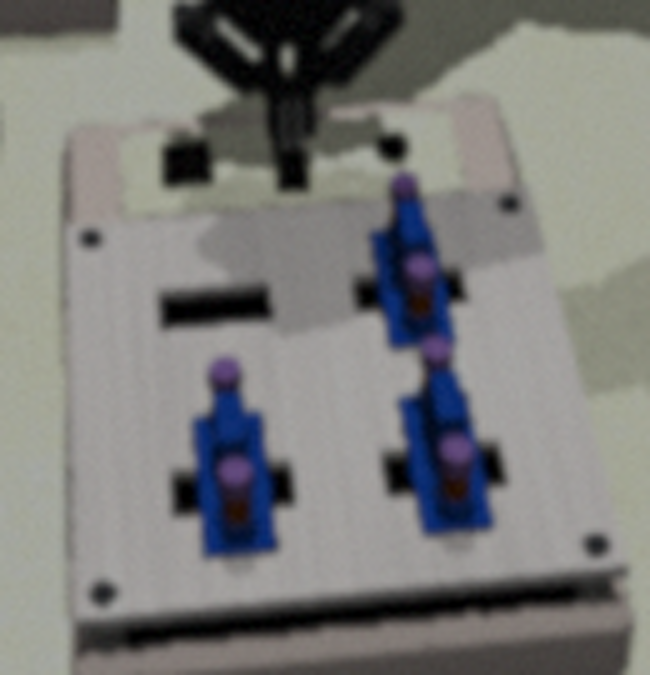

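All three sit unchanged across their slots; the fingertips are over the bar key at (292,140). Pressing it.

```bash
python3 -m pendant '[[[0,0,0.04],0],[[0,0,0.04],0],[[0,0,0.02],0],[[0,0,0],0],[[0,0,0],0]]'
python3 -m pendant '[[[0,0,0.02],0],[[0,0,0.006],0],[[0,0,0],0],[[0,0,0],0]]'
```

```text
time: 63.4
ee_pos: [0.5735, 0.0367, 0.0768]
ee_rot: [180.0, 0.0, 98.6]
force: [0.3, -0.3, 3.8]
grip_width: 0.0002
time: 63.9
ee_pos: [0.5735, 0.0367, 0.075]
ee_rot: [180.0, 0.0, 98.6]
force: [-1.6, -0.5, 10.2]
grip_width: 0.0
```

```bash
python3 -m pendant '[[[0,0,-0.1],0],[[0,0,-0.3],0],[[0,0,-0.4],0],[[0,0,-0.4],0],[[-0.5,0,0],0],[[-0.5,0,0],0],[[-0.5,0,0],0],[[-0.5,0,0],0],[[0,0,0],0],[[0,0,0],0],[[0,0,0],0],[[0,0,0],0]]'
python3 - <<'E'
from h import *
im=snap("side","pics/s18.png"); im=snap("top","pics/t18.png"); crop(im,130,140,160,120,5,"pics/c26.png")
E
```

```text
time: 65.4
ee_pos: [0.6033, -0.1594, 0.1942]
ee_rot: [180.0, -0.0, 98.8]
force: [0.2, -0.2, 0.3]
grip_width: 0.0
```

View pics/s18.png

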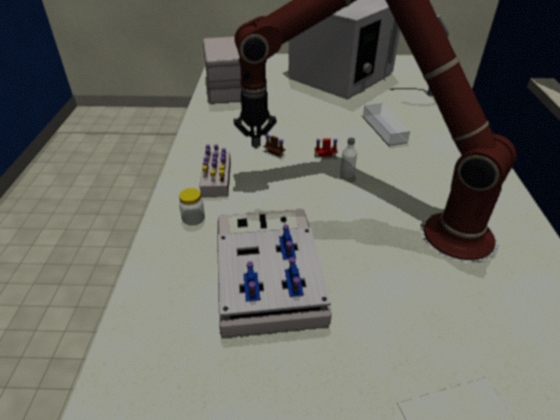

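View pics/c26.png

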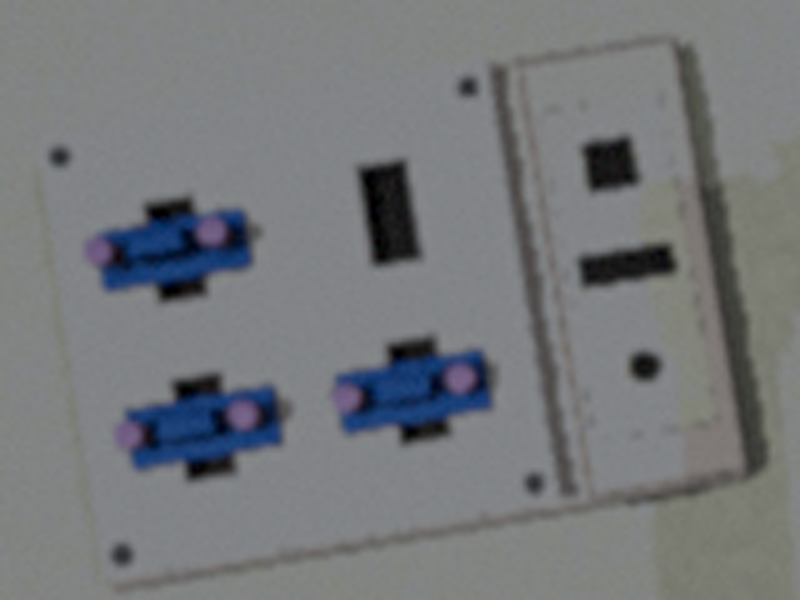

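Three carriers stand square in their slots with the arm clear, the keys are back up, and the bystanders have not moved.

```bash
python3 -c "
from workcell import ctrl
print(ctrl.close_job())"
```

```text
the job is handed in; nothing more can be done
None
```

The job is handed in. All three blue carriers that stood on the bench are locked on the mixer, in slots 3, 0 and 1, each given a quarter turn and released. The close-out call gave no verdict.

- **Keys:** I pressed square, round, square, then bar. Each went down to about 75 mm above the bench, the full 5 mm of travel. The force there was 7 to 10 N, more than the spring alone gives, and each key was released before the next. The last picture shows all three back up.
- **Knocked carrier:** The carrier in slot 0 had slid about 19 mm along its slot by the time the third was loaded. I did not see what moved it. I gripped it again and re-centred it before pressing any key.
- **Last checks:** At 65 s the pictures showed all three carriers square and centred. The jar, bottle, rack and the brown and red look-alikes looked unmoved, and the arm was clear of everything.
- **Disagreements:** The two cameras disagreed by 1 to 3 mm. The second carrier sat about 2 mm off-centre in the grip, which I corrected before inserting it.

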